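# Fetch the seed reference plate from behind the pots

## Task

I need the seed reference plate for comparing with the seed in the glass dish. First move the three containers that hem it in from the wooden storage block to the steel tray, upright, then take the plate out and stand it in the slot of the aluminium display stand. Afterwards put every container back upright on the very spot in the storage block that it came from, and leave the dish and the loupe where they are.

Things in the scene. Friction and masses are not known exactly. Their poses are not given: they have to be found in the camera images.
- amber_center (a point): amber glass dropper bottle, 102 mm tall, round: body 33 mm across up to 62 mm, then a black collar 24 mm across from 62 to 77 mm, then a rubber bulb 13 mm across up to the top. The point is on its axis 51 mm above its foot; z up. About 0.07 kg. Starts on one of the two front spots of the storage block.
- shaker_center (a point): glass jar with red screw cap, 97 mm tall, round, body 47 mm across, cap 45 mm across from 76 mm to the top. The point is on its axis 48.5 mm above its foot; z up. About 0.11 kg. Starts on the other front spot of the storage block; its body is about 8 mm from the bottle's. Slips and tilts in a light grip: hold it with 30 N or so.
- pot_center (a point): wide white plastic pot with blue screw lid, 74 mm tall, round, body 59 mm across, lid 54 mm across from 56 mm to the top. The point is on its axis 37 mm above its foot; z up. About 0.09 kg. Starts on the rear spot of the storage block, behind the plate.
- plate_center (a point): black framed plate with small seeds mounted on both like faces, upright: 8 mm thick (x), 84 mm long (y), 36 mm high, plus a grip tab 30 mm long in the middle of its top edge, rising 22 mm more (z up). The point is its middle, 29 mm above its lower edge and 29 mm below the tab's top. 0.06 kg. Its ends start in grooves 11 mm wide, 32 mm deep; it comes out straight up.
- caddy: wooden storage block, fixed: board 8 mm thick, 166 (x) by 132 mm (y), rim 14 mm high; origin on its underside below the plate's middle, x to its rear. Containers stand on the board, axes at x -36, y +-24 mm (front spots) and x 45, y 0 (rear spot), on cork rounds, 10 to 16 mm from the plate's faces. Grooved posts for the plate at y +-33 to +-50 mm, 33 mm above the board, 24 mm thick.
- tray: shallow steel tray, fixed: floor 130 mm (x) by 260 mm (y), 2 mm thick, rim 12 mm high; origin on the underside of the middle. Room for the three containers side by side along y.
- stand: display stand, fixed: wooden foot 64 (x) by 110 mm (y), 8 mm thick, with an aluminium channel along y, 100 mm long, 12 mm wide inside, lips flared to about 31 mm at their top, 32 mm above the bench. Origin on its underside below the middle of the channel. The plate stands in it along y, lower edge on the foot (8 mm above the bench).
- dish_center (a point): small glass dish with a seed, 73 mm across, 13 mm high, loose, on the bench in front of the display stand (to be left alone); the point is its middle.
- magnifier_center (a point): black ring loupe, 52 mm across, 19 mm high, loose, on the bench near the dish (to be left alone); the point is its middle.
There are look-alikes about, which are no part of the job. There is more than one size of the part that bears pot_center; the job needs the smallest. There is more than one size of the part that bears plate_center; the job needs the larger.

How it is judged:
On the way, in this order (a step that is already met when the one before it is completed fails the run):
1. all three containers stand upright in the tray, the plate still in its grooves (x of amber_center in the frame of tray between -0.055 and 0.055 m and y of amber_center in the frame of tray between -0.12 and 0.12 m and z of amber_center in the frame of tray between 0.045 and 0.061 m and angle between each of amber_center, shaker_center, pot_center's own z axis and vertical below 0.15 rad and linear speed of each of amber, shaker, pot below 0.03 m/s and x of shaker_center in the frame of tray between -0.055 and 0.055 m and y of shaker_center in the frame of tray between -0.12 and 0.12 m and z of shaker_center in the frame of tray between 0.0425 and 0.0585 m and x of pot_center in the frame of tray between -0.055 and 0.055 m and y of pot_center in the frame of tray between -0.12 and 0.12 m and z of pot_center in the frame of tray between 0.031 and 0.047 m and distance of plate_center from where it was at the start of the episode below 0.02 m), for 0.2 s.
2. the plate stands in the slot of the display stand, the containers still in the tray (x of plate_center in the frame of stand between -0.01 and 0.01 m and y of plate_center in the frame of stand between -0.015 and 0.015 m and z of plate_center in the frame of stand between 0.032 and 0.043 m and angle between plate_center's own z axis and vertical below 0.3 rad and angle between the y axis of plate_center and the y axis of stand, either way round below 0.25 rad and linear speed of each of plate, amber, shaker, pot below 0.03 m/s and x of amber_center in the frame of tray between -0.055 and 0.055 m and y of amber_center in the frame of tray between -0.12 and 0.12 m and z of amber_center in the frame of tray between 0.045 and 0.061 m and angle between each of amber_center, shaker_center, pot_center's own z axis and vertical below 0.15 rad and x of shaker_center in the frame of tray between -0.055 and 0.055 m and y of shaker_center in the frame of tray between -0.12 and 0.12 m and z of shaker_center in the frame of tray between 0.0425 and 0.0585 m and x of pot_center in the frame of tray between -0.055 and 0.055 m and y of pot_center in the frame of tray between -0.12 and 0.12 m and z of pot_center in the frame of tray between 0.031 and 0.047 m), for 0.2 s.
At the end, for the whole second after the job is handed in: The plate stands down in the channel of the stand (middle within 10 mm across, 15 mm along, 5 mm in height; upright within 0.3 rad, along it within 0.25 rad); each container is within 13 mm of where it stood at the start, upright within 0.12 rad; all released and at rest (x of plate_center in the frame of stand between -0.01 and 0.01 m and y of plate_center in the frame of stand between -0.015 and 0.015 m and z of plate_center in the frame of stand between 0.032 and 0.043 m and angle between plate_center's own z axis and vertical below 0.3 rad and angle between the y axis of plate_center and the y axis of stand, either way round below 0.25 rad and linear speed of plate below 0.03 m/s and distance of each of amber_center, shaker_center, pot_center from where it was at the start of the episode below 0.013 m and angle between each of amber_center, shaker_center, pot_center's own z axis and vertical below 0.12 rad and linear speed of each of amber, shaker, pot below 0.02 m/s); the robot touches nothing.
It fails at once if the seed dish is pushed about (more than 20 mm) (distance of dish_center from where it was at the start of the episode above 0.02 m).
It fails at once if the loupe is pushed about (more than 20 mm) (distance of magnifier_center from where it was at the start of the episode above 0.02 m).
It fails at once if a container is tipped over (angle between any of amber_center, shaker_center, pot_center's own z axis and vertical above 0.7 rad).
It also fails if it takes over 152 s, if anything falls off the work surface, if the arm or the gripper's body presses on something with over 40 N, if the wrist force passes 120 N, or if a joint passes its speed limit or range.

## Robot

A 7-joint arm with a two-finger parallel gripper is mounted at the origin on a cart in front of the work surface, level with it; the furniture and walls round the work are solid. World frame = base frame: x ahead of the robot, y to its left, z up, the work surface at z = 0. Lengths are in m, angles in rad, forces in N, time in s.
With the tool pointing down it reaches from about 0.425 to 0.95 m from the base axis. Payload 4.7 kg.
Tool frame: the origin (TCP) lies midway between the tips of the shut fingers; the grasp point (between the pads) lies 19 mm behind it; z points along the fingers, x is the direction in which the jaws open and shut, and the axes are right-handed (so a half turn about z gives the same grasp; the last joint's range is limited). The gripper opens to 87 mm and grips with 3 to 60 N. Pads are 19 mm wide; open, the fingers measure 117 mm over their backs; the gripper's body (75 mm by 190 mm) begins 51 mm behind the grasp point.
Start: joints at [1.137, 0.469, -0.049, 1.532, 0.024, 1.141, -0.082], TCP at [0.266, -0.62, 0.223] pointing down, gripper open.
Joint ranges: [-2.59, 2.59], [-0.33, 1.99], [-1.39, 1.29], [0.1, 2.45], [-1.04, 4.18], [0.21, 1.99], [-2.66, 2.66]. Speed limits (rad/s): [2.57, 2.57, 3.14, 3.14, 3.14, 3.14, 3.14].

## Interface

Orientations are given as a 3x3 rotation matrix whose columns are the frame's x, y, z axes.
In Python, from cell import * gives the robot as it stands.
- The arm moves only by the tool drive_tool, never from a script. Its argument "increments" is a list of rows, each an object with "xyz": the shift along the world's x, y, z in m, a list of three; "yaw": the turn about the world's z in rad. A call has exactly 5 rows; each row is the pose to reach, as a shift and turn from the pose commanded when the call began; what a row does not reach only later rows make up. A row lasts 1/12 s, in which the tool goes at most 41.7 mm and 7.16 degrees, less where a joint would pass 70% of its speed; a pose out of reach is approached as far as the arm can. A call with a gripper value outside its range is refused whole. "jaw" is the finger opening in m, from 0 to 0.087, set as the call begins (left out, the last holds). The fingers move at their own pace and stop on an object; "newtons" is the grip in N (left out, the last holds). Time passes only in rows, so rows that repeat a pose let the fingers close, or fill a call up. It gives the time, the measured TCP pose, the force and the opening at its end, in the units of the state.
- state(): the state, without advancing time (a new reading comes with each control period).
- get_image(name): name is "scene" or "top" or "wrist"; returns the picture (480x640x3 uint8, red, green, blue); there is no depth.
- calibration(name): a dict with "mtx" (3x3 intrinsics, pixels), "rvec" (rotation vector, rad) and "tvec" (3), from world to camera coordinates, as OpenCV has them. Camera axes: x right, y down, z forward; pixel columns grow to the right and rows downward; lengths in m; the calibration is good to about 2 mm. A picture is of the moment at which its call begins: read the wrist's pose just before it. calibration takes no time and is no camera call; for the wrist camera it gives the pose at the moment of the call.
- finish_job(): hands the job in, once; it reports no verdict.
The state is a dict: "clock": time; "q": joint angles; "dq": joint speeds; "tau": joint torques, N m; "eef_pos": TCP position; "ee_rot": TCP orientation; "force": force on the tool from outside, world axes, zero at the start; "ft_torque": the same for the moment, N m; "grip_width": finger opening in m.
Only numpy, scipy, OpenCV 4.12 (cv2) and the standard library are available. Lean on these libraries where they do the work, as an engineer would, in place of code of your own. Each camera call takes 0.05 s, during which the arm holds its last target. There are 200 camera calls.

## Working session

There is one attempt and no reset: what is moved stays moved. The work goes in short steps, Python scripts to look and compute and a tool call to move; the robot and the scene stay as the last step left them, time stands still between calls to the robot, and variables do not carry over. Pictures are saved under pics/ and viewed, about 12 in all and at most 16, crops included, and the job is handed in when it is done.

Besides the shell and the picture viewer there is one more tool, called as name(argument=value, ...), one argument or row to a line, values as JSON. drive_tool: Moves the arm, as the interface text tells. Its arguments: {"type":"object","properties":{"increments":{"type":"array"},"jaw":{"type":"number"},"newtons":{"type":"number"}},"required":["increments"]}

```bash
mkdir -p pics; ls
cat > h.py <<'E'
from cell import *
import numpy as np, cv2
def cam(n):
    c=calibration(n); R=cv2.Rodrigues(np.array(c["rvec"],float))[0]; t=np.array(c["tvec"],float).ravel()
    return np.array(c["mtx"],float),R,t
def ray(n,uv,z,c=None):
    K,R,t=c or cam(n); d=R.T@np.linalg.inv(K)@np.array([uv[0],uv[1],1.]); o=-R.T@t
    return o+d*(z-o[2])/d[2]
def proj(n,p,c=None):
    K,R,t=c or cam(n); q=K@(R@np.array(p,float)+t); return q[:2]/q[2]
def snap(n,f):
    im=get_image(n); cv2.imwrite("pics/"+f,cv2.cvtColor(im,cv2.COLOR_RGB2BGR)); return im
E
python3 - <<'E'
from h import *
print(state())
for n in("scene","top"):
    snap(n,n+"0.png"); K,R,t=cam(n); print(n,K,-R.T@t,R[2])
E
```

```text
pics
{'clock': 0.0, 'q': array([ 1.1370932 ,  0.4694505 , -0.04858066,  1.53366766,  0.0241357 ,
        1.14099496, -0.08228797]), 'dq': array([ 0.00173307, -0.00074501, -0.0003592 , -0.00013507,  0.00089237,
       -0.00070106,  0.00027476]), 'tau': array([ 4.08742362e-04, -5.07980061e+01, -8.06047395e-02, -2.36157525e+01,
       -6.13318873e-02,  3.80195130e-02,  1.89601365e-04]), 'eef_pos': array([ 0.26560201, -0.61991034,  0.22150441]), 'ee_rot': array([[ 3.93878572e-01, -9.19162080e-01, -8.60557055e-04],
       [-9.19160456e-01, -3.93879497e-01,  1.73174064e-03],
       [-1.93070611e-03,  1.08894484e-04, -9.99998130e-01]]), 'force': array([ 0.07249982, -0.12449495, -0.52733533]), 'ft_torque': array([ 0.00194239, -0.01265807,  0.05570394]), 'grip_width': 0.08694762788736951}
scene [[471.44518772   0.         324.92381243]
 [  0.         471.44518772 234.99670407]
 [  0.           0.           1.        ]] [-0.27593715  0.59763957  0.61244488] [ 0.71950109 -0.50613132 -0.47555155]
top [[544.11556188   0.         312.79631314]
 [  0.         544.11556188 237.43987262]
 [  0.           0.           1.        ]] [0.32723643 0.03418814 1.18970431] [ 0.16706251  0.00100334 -0.98594579]
```

View pics/top0.png

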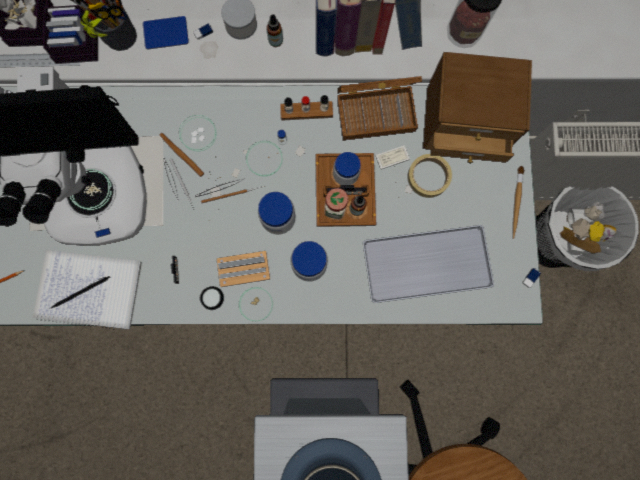

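View pics/scene0.png

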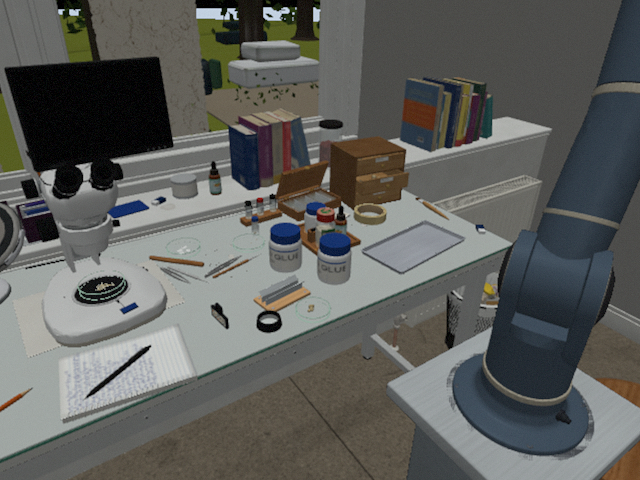

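The top view shows the caddy at (346,190), the tray at (429,264), the stand at (243,268), the dish at (255,303) and the loupe at (211,298). Two larger glue pots stand at (276,210) and (309,260). In the caddy, the blue pot is at (346,165), the red-capped jar at (336,201) and the amber bottle at (358,204).

Run:
```python
from h import *
im=cv2.imread("pics/top0.png")
a=cv2.resize(im[145:235,305:390],None,fx=6,fy=6,interpolation=cv2.INTER_CUBIC)
b=cv2.resize(im[235:325,195:280],None,fx=6,fy=6,interpolation=cv2.INTER_CUBIC)
m=np.hstack([a,b]); m=cv2.resize(m,(800,int(m.shape[0]*800/m.shape[1]))); print(m.shape)
cv2.imwrite("pics/crop0.png",m)
c=cam("top")
for n,uv,z in[("caddy",(346,190),.014),("pot",(346,163),.08),("tray",(429,264),.01),("stand",(243,268),.03),("dish",(255,303),.01),("loupe",(211,298),.02),("glue1",(276,208),.1),("glue2",(309,258),.1)]: print(n,ray("top",uv,z,c).round(3))
hsv=cv2.cvtColor(im,cv2.COLOR_BGR2HSV)
# tray outline: threshold difference
def rect(roi,mask,z,name):
    x0,y0,x1,y1=roi; mm=np.zeros_like(mask); mm[y0:y1,x0:x1]=mask[y0:y1,x0:x1]
    cs,_=cv2.findContours(mm,cv2.RETR_EXTERNAL,cv2.CHAIN_APPROX_NONE); k=max(cs,key=cv2.contourArea)
    bp=cv2.boxPoints(cv2.minAreaRect(k)); P=np.array([ray("top",p,z,c) for p in bp]); e=[np.linalg.norm(P[i]-P[(i+1)%4]) for i in range(2)]
    d=[P[i]-P[(i+1)%4] for i in range(2)]
    print(name,bp.round(1).tolist(),P.mean(0).round(4),np.round(e,4),[np.degrees(np.arctan2(v[1],v[0])).round(1) for v in d])
br=((hsv[...,0]<20)&(hsv[...,1]>70)).astype(np.uint8)*255
br=cv2.morphologyEx(br,cv2.MORPH_CLOSE,np.ones((3,3)))
rect((312,148,380,230),br,.014,"caddy"); rect((205,240,280,295),br,.008,"stand")
print(hsv[245,380],hsv[264,429],hsv[310,429])
g=((hsv[...,0]>100)|(hsv[...,1]<10)|(hsv[...,2]<150)).astype(np.uint8)*255
rect((355,220,500,310),g,.012,"tray")
```

```text
(423, 800, 3)
caddy [ 0.633 -0.039  0.014]
pot [ 0.675 -0.035  0.08 ]
tray [ 0.468 -0.218  0.01 ]
stand [0.458 0.185 0.03 ]
dish [0.384 0.16  0.01 ]
loupe [0.395 0.254 0.02 ]
glue1 [0.573 0.111 0.1  ]
glue2 [0.47  0.043 0.1  ]
caddy [[316.0, 225.0], [316.0, 153.0], [375.0, 153.0], [375.0, 225.0]] [ 0.6365 -0.0377  0.014 ] [0.165  0.1328] [np.float64(179.8), np.float64(89.8)]
stand [[215.60000610351562, 258.1000061035156], [265.6000061035156, 250.3000030517578], [270.0, 278.70001220703125], [220.0, 286.5]] [0.4596 0.1883 0.008 ] [0.1106 0.0633] [np.float64(98.8), np.float64(9.4)]
[113  15 151] [117  15 156] [ 68   7 154]
tray [[355.0, 220.0], [499.0, 220.0], [499.0, 309.0], [355.0, 309.0]] [ 0.4677 -0.213   0.012 ] [0.3176 0.1951] [np.float64(89.8), np.float64(-3.4)]
```

View pics/crop0.png

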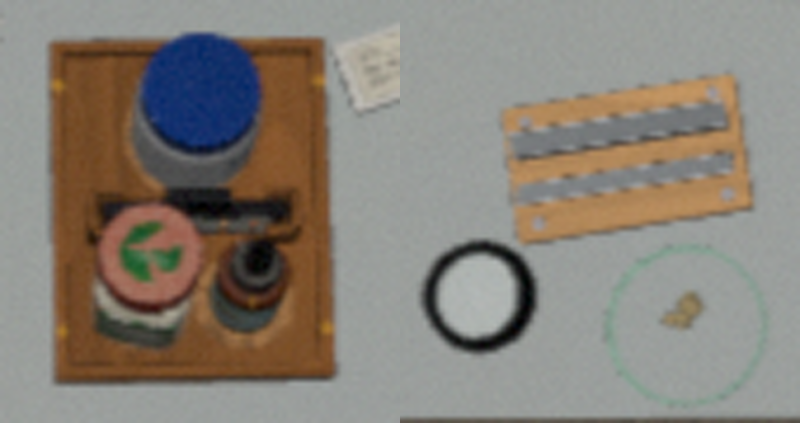

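Run:
```python
from h import *
c=cam("top")
for n,uv,z in[("pot",(347.9,164.8),.083),("shaker",(336.7,199.6),.106),("amber bulb",(360.7,198.5),.111),("caddy",(345.9,189.6),.014)]: print(n,ray("top",uv,z,c).round(4))
P=[ray("top",p,.012,c) for p in[(364,241),(483,227),(493,287),(374,301)]]
print("tray",np.mean(P,0).round(4),[np.linalg.norm(P[i]-P[(i+1)%4]).round(3) for i in range(4)])
y=.015;R=np.array([[np.cos(y),-np.sin(y)],[np.sin(y),np.cos(y)]]);o=np.array([.635,-.0385])
for v in[(-.036,.024),(-.036,-.024),(.045,0),(0,0)]: print(v,(o+R@v).round(4))
y=.117;R=np.array([[np.cos(y),-np.sin(y)],[np.sin(y),np.cos(y)]]);o=np.mean(P,0)[:2]
for v in[(0,.08),(0,0),(0,-.08)]: print(v,(o+R@v).round(4))
# tray refined: dark rim mask
im=cv2.imread("pics/scene0.png"); K=cam("scene")
for n,uv,z in[("potlid",(316,208),.083),("bulb",(341,209),.111)]: print(n,ray("scene",uv,z,K).round(4))
```

```text
pot [ 0.67   -0.0392  0.083 ]
shaker [ 0.5892 -0.0138  0.106 ]
amber bulb [ 0.5901 -0.0624  0.111 ]
caddy [ 0.6342 -0.0386  0.014 ]
tray [ 0.468  -0.2165  0.012 ] [np.float64(0.264), np.float64(0.133), np.float64(0.259), np.float64(0.132)]
(-0.036, 0.024) [ 0.5986 -0.015 ]
(-0.036, -0.024) [ 0.5994 -0.063 ]
(0.045, 0) [ 0.68   -0.0378]
(0, 0) [ 0.635  -0.0385]
(0, 0.08) [ 0.4587 -0.137 ]
(0, 0) [ 0.468  -0.2165]
(0, -0.08) [ 0.4774 -0.2959]
potlid [ 0.6611 -0.0303  0.083 ]
bulb [ 0.5741 -0.0472  0.111 ]
```

Both measurements agree on where the containers stand. The board's middle lies about 9 mm behind the plate. I'm approaching the bottle now and will look closer with the wrist camera.

drive_tool(
  increments=[
    {"xyz": [0.015,0.026,0.006],"yaw": 0.03},
    {"xyz": [0.032,0.055,0.012],"yaw": 0.07},
    {"xyz": [0.05,0.085,0.018],"yaw": 0.1},
    {"xyz": [0.068,0.116,0.024],"yaw": 0.14},
    {"xyz": [0.086,0.148,0.03],"yaw": 0.17},
  ],
  jaw=0.06,
  newtons=20,
)

```text
clock: 0.52
eef_pos: [0.3522, -0.4709, 0.2523]
ee_rot: [[0.545, -0.839, -0.001], [-0.839, -0.545, 0.001], [-0.001, 0.0, -1.0]]
force: [1.0, 0.0, 0.6]
grip_width: 0.064
```

drive_tool(
  increments=[
    {"xyz": [0.018,0.032,0],"yaw": 0.04},
    {"xyz": [0.036,0.064,0],"yaw": 0.08},
    {"xyz": [0.054,0.096,0],"yaw": 0.12},
    {"xyz": [0.072,0.128,0],"yaw": 0.16},
    {"xyz": [0.09,0.16,0],"yaw": 0.2},
  ],
)

```text
clock: 0.93
eef_pos: [0.4422, -0.3107, 0.2523]
ee_rot: [[0.701, -0.713, -0.0], [-0.713, -0.701, 0.0], [-0.0, 0.0, -1.0]]
force: [0.8, -0.3, 0.5]
grip_width: 0.0602
```

drive_tool(
  increments=[
    {"xyz": [0.018,0.032,0],"yaw": 0.04},
    {"xyz": [0.036,0.064,0],"yaw": 0.08},
    {"xyz": [0.054,0.096,0],"yaw": 0.12},
    {"xyz": [0.072,0.128,0],"yaw": 0.16},
    {"xyz": [0.09,0.16,0],"yaw": 0.2},
  ],
)

```text
clock: 1.35
eef_pos: [0.5321, -0.1508, 0.2524]
ee_rot: [[0.829, -0.56, -0.0], [-0.56, -0.829, -0.0], [-0.0, 0.0, -1.0]]
force: [0.2, -1.0, 0.3]
grip_width: 0.06
```

Run:
```python
from h import *
import pickle
c=cam("wrist"); snap("wrist","w1.png"); pickle.dump(c,open("w1.pkl","wb"))
K,R,t=c; print(-R.T@t,R[2])
for p in[(.59,-.0624,.111),(.589,-.014,.106),(.67,-.039,.083),(.625,-.0385,.067)]: print(proj("",p,c).round(1))
```

```text
[ 0.57775553 -0.08331527  0.41485995] [-0.16561434 -0.24487837 -0.95530439]
[317.4  96.9]
[280.9  42.1]
[383.3  14.5]
[335.5  52.6]
```

View pics/w1.png

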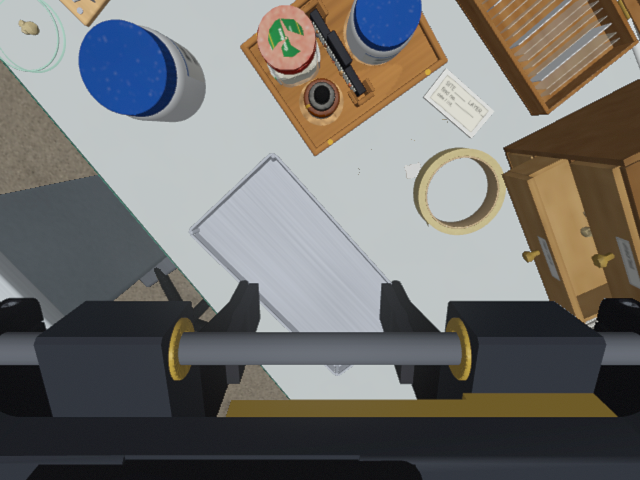

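The wrist view shows the bulb at (322,95), the red cap at (288,36), the blue lid at (388,14) and the plate tab at about (337,45). All are within 8 px of my predictions.

Run:
```python
from h import *
import pickle
c=pickle.load(open("w1.pkl","rb"))
for n,uv,z in[("amber",(322,94.5),.111),("shaker",(288,37),.106),("pot",(388,14),.083),("tab",(336,46),.067)]+[("c%d"%i,u,.014) for i,u in enumerate([(241,44),(316,154),(445,60)])]+[("t",u,.012) for u in[(272,155),(191,230),(340,373)]]: print(n,ray("",uv,z,c).round(4))
```

```text
amber [ 0.5939 -0.063   0.111 ]
shaker [ 0.5955 -0.0142  0.106 ]
pot [ 0.6734 -0.0408  0.083 ]
tab [ 0.6282 -0.0344  0.067 ]
c0 [0.5584 0.0276 0.014 ]
c1 [ 0.5602 -0.1026  0.014 ]
c2 [ 0.72   -0.0992  0.014 ]
t [ 0.5198 -0.0767  0.012 ]
t [ 0.3916 -0.0925  0.012 ]
t [ 0.4277 -0.3536  0.012 ]
```

drive_tool(
  increments=[
    {"xyz": [0.02,0.03,0],"yaw": 0.03},
    {"xyz": [0.04,0.06,0],"yaw": 0.06},
    {"xyz": [0.06,0.088,0],"yaw": 0.085},
    {"xyz": [0.06,0.088,-0.04],"yaw": 0.085},
    {"xyz": [0.06,0.088,-0.08],"yaw": 0.085},
  ],
)

```text
clock: 1.82
eef_pos: [0.5947, -0.0614, 0.1737]
ee_rot: [[0.874, -0.485, 0.007], [-0.485, -0.874, 0.001], [0.005, -0.004, -1.0]]
force: [0.1, -0.9, -1.5]
grip_width: 0.06
```

drive_tool(
  increments=[
    {"xyz": [0,0,-0.03]},
    {"xyz": [0,0,-0.06]},
    {"xyz": [0,0,-0.09]},
    {"xyz": [0,0,-0.11]},
    {"xyz": [0,0,-0.123]},
  ],
)

```text
schema error: expected keys xyz, yaw
```

drive_tool(
  increments=[
    {"xyz": [0,0,0]},
    {"xyz": [0,0,0]},
    {"xyz": [0,0,0]},
    {"xyz": [0,0,0]},
    {"xyz": [0,0,0]},
  ],
  jaw=0.02,
  newtons=20,
)

```text
schema error: expected keys xyz, yaw
```

drive_tool(
  increments=[
    {"xyz": [0,0,-0.03],"yaw": 0},
    {"xyz": [0,0,-0.06],"yaw": 0},
    {"xyz": [0,0,-0.09],"yaw": 0},
    {"xyz": [0,0,-0.11],"yaw": 0},
    {"xyz": [0,0,-0.123],"yaw": 0},
  ],
)

```text
clock: 2.23
eef_pos: [0.5898, -0.0648, 0.0465]
ee_rot: [[0.872, -0.489, -0.005], [-0.489, -0.872, 0.0], [-0.004, 0.002, -1.0]]
force: [-0.3, 0.1, 0.0]
grip_width: 0.06
```

drive_tool(
  increments=[
    {"xyz": [0,0,0],"yaw": 0},
    {"xyz": [0,0,0],"yaw": 0},
    {"xyz": [0,0,0],"yaw": 0},
    {"xyz": [0,0,0],"yaw": 0},
    {"xyz": [0,0,0],"yaw": 0},
  ],
  jaw=0.02,
  newtons=20,
)

```text
clock: 2.65
eef_pos: [0.5929, -0.0645, 0.0511]
ee_rot: [[0.872, -0.489, 0.003], [-0.489, -0.872, -0.0], [0.003, -0.001, -1.0]]
force: [-0.1, 0.3, 0.2]
grip_width: 0.0343
```

drive_tool(
  increments=[
    {"xyz": [0,0,0],"yaw": 0},
    {"xyz": [0,0,0],"yaw": 0},
    {"xyz": [0,0,0],"yaw": 0},
    {"xyz": [0,0,0.01],"yaw": 0},
    {"xyz": [0,0,0.02],"yaw": 0},
  ],
)

```text
clock: 3.07
eef_pos: [0.5912, -0.0645, 0.0698]
ee_rot: [[0.872, -0.489, -0.001], [-0.489, -0.872, 0.0], [-0.001, 0.001, -1.0]]
force: [-0.4, 0.4, 0.1]
grip_width: 0.0315
```

drive_tool(
  increments=[
    {"xyz": [0,0,0.03],"yaw": 0},
    {"xyz": [0,0,0.06],"yaw": 0},
    {"xyz": [0,0,0.09],"yaw": 0},
    {"xyz": [0,0,0.11],"yaw": 0},
    {"xyz": [0,0,0.12],"yaw": 0},
  ],
)

```text
clock: 3.48
eef_pos: [0.5935, -0.0643, 0.1937]
ee_rot: [[0.872, -0.489, 0.006], [-0.489, -0.872, -0.001], [0.006, -0.002, -1.0]]
force: [-0.2, 0.8, -1.1]
grip_width: 0.0314
```

drive_tool(
  increments=[
    {"xyz": [-0.01,-0.02,0],"yaw": 0.05},
    {"xyz": [-0.022,-0.045,0],"yaw": 0.12},
    {"xyz": [-0.035,-0.072,0],"yaw": 0.19},
    {"xyz": [-0.048,-0.1,0],"yaw": 0.26},
    {"xyz": [-0.062,-0.128,0],"yaw": 0.34},
  ],
)

```text
clock: 3.9
eef_pos: [0.5287, -0.1933, 0.1892]
ee_rot: [[0.986, -0.166, -0.001], [-0.166, -0.986, 0.0], [-0.001, -0.0, -1.0]]
force: [0.6, 0.3, -0.4]
grip_width: 0.0313
```

drive_tool(
  increments=[
    {"xyz": [-0.014,-0.028,0],"yaw": 0.07},
    {"xyz": [-0.027,-0.055,0],"yaw": 0.14},
    {"xyz": [-0.038,-0.078,0],"yaw": 0.21},
    {"xyz": [-0.047,-0.096,0],"yaw": 0.26},
    {"xyz": [-0.051,-0.1025,0],"yaw": 0.287},
  ],
)

```text
clock: 4.32
eef_pos: [0.4761, -0.2988, 0.1889]
ee_rot: [[0.994, 0.112, -0.002], [0.112, -0.994, -0.001], [-0.002, 0.001, -1.0]]
force: [-0.2, -0.3, -0.7]
grip_width: 0.0317
```

drive_tool(
  increments=[
    {"xyz": [0,0,-0.015],"yaw": 0},
    {"xyz": [0,0,-0.04],"yaw": 0},
    {"xyz": [0,0,-0.065],"yaw": 0},
    {"xyz": [0,0,-0.09],"yaw": 0},
    {"xyz": [0,0,-0.11],"yaw": 0},
  ],
)

```text
clock: 4.73
eef_pos: [0.4775, -0.2945, 0.0775]
ee_rot: [[0.993, 0.116, -0.002], [0.116, -0.993, 0.001], [-0.002, -0.002, -1.0]]
force: [-0.3, 0.1, -0.6]
grip_width: 0.0315
```

drive_tool(
  increments=[
    {"xyz": [0,0,-0.015],"yaw": 0},
    {"xyz": [0,0,-0.025],"yaw": 0},
    {"xyz": [0,0,-0.031],"yaw": 0},
    {"xyz": [0,0,-0.034],"yaw": 0},
    {"xyz": [0,0,-0.035],"yaw": 0},
  ],
)

```text
clock: 5.15
eef_pos: [0.4789, -0.295, 0.045]
ee_rot: [[0.993, 0.116, -0.0], [0.116, -0.993, -0.0], [-0.0, 0.0, -1.0]]
force: [-3.6, 0.8, 4.9]
grip_width: 0.0317
```

drive_tool(
  increments=[
    {"xyz": [0,0,0.001],"yaw": 0},
    {"xyz": [0,0,0.001],"yaw": 0},
    {"xyz": [0,0,0.001],"yaw": 0},
    {"xyz": [0,0,0.001],"yaw": 0},
    {"xyz": [0,0,0.001],"yaw": 0},
  ],
  jaw=0.068,
)

```text
clock: 5.57
eef_pos: [0.4791, -0.2951, 0.0459]
ee_rot: [[0.993, 0.116, 0.001], [0.116, -0.993, -0.0], [0.001, 0.0, -1.0]]
force: [0.4, -0.5, 0.2]
grip_width: 0.0571
```

drive_tool(
  increments=[
    {"xyz": [0,0,0.02],"yaw": 0},
    {"xyz": [0,0,0.05],"yaw": 0},
    {"xyz": [0,0,0.085],"yaw": 0},
    {"xyz": [0,0,0.12],"yaw": 0},
    {"xyz": [0,0,0.145],"yaw": 0},
  ],
)

```text
clock: 5.98
eef_pos: [0.4799, -0.2951, 0.1938]
ee_rot: [[0.993, 0.116, 0.003], [0.116, -0.993, -0.002], [0.003, 0.002, -1.0]]
force: [0.8, -1.0, -0.4]
grip_width: 0.0677
```

drive_tool(
  increments=[
    {"xyz": [0.01,0.025,0],"yaw": 0.04},
    {"xyz": [0.023,0.055,0],"yaw": 0.09},
    {"xyz": [0.036,0.088,0],"yaw": 0.14},
    {"xyz": [0.049,0.121,0],"yaw": 0.18},
    {"xyz": [0.062,0.154,0],"yaw": 0.23},
  ],
)

```text
clock: 6.4
eef_pos: [0.5412, -0.1396, 0.1909]
ee_rot: [[0.94, 0.341, 0.001], [0.341, -0.94, -0.0], [0.001, 0.001, -1.0]]
force: [0.0, -0.7, -0.1]
grip_width: 0.0679
```

drive_tool(
  increments=[
    {"xyz": [0.013,0.033,0],"yaw": 0.05},
    {"xyz": [0.026,0.065,0],"yaw": 0.1},
    {"xyz": [0.038,0.095,0],"yaw": 0.14},
    {"xyz": [0.047,0.117,0],"yaw": 0.18},
    {"xyz": [0.052,0.127,0],"yaw": 0.19},
  ],
)

```text
clock: 6.82
eef_pos: [0.5935, -0.0093, 0.191]
ee_rot: [[0.856, 0.516, 0.001], [0.516, -0.856, 0.002], [0.002, -0.002, -1.0]]
force: [0.1, -0.1, 0.6]
grip_width: 0.0677
```

drive_tool(
  increments=[
    {"xyz": [0,0,-0.02],"yaw": 0},
    {"xyz": [0,0,-0.045],"yaw": 0},
    {"xyz": [0,0,-0.07],"yaw": 0},
    {"xyz": [0,0,-0.09],"yaw": 0},
    {"xyz": [0,0,-0.105],"yaw": 0},
  ],
)

```text
clock: 7.23
eef_pos: [0.5917, -0.0156, 0.0834]
ee_rot: [[0.861, 0.509, -0.003], [0.509, -0.861, -0.001], [-0.003, -0.001, -1.0]]
force: [-0.7, -0.4, 0.8]
grip_width: 0.0682
```

drive_tool(
  increments=[
    {"xyz": [0,0,-0.015],"yaw": 0},
    {"xyz": [0,0,-0.026],"yaw": 0},
    {"xyz": [0,0,-0.032],"yaw": 0},
    {"xyz": [0,0,-0.036],"yaw": 0},
    {"xyz": [0,0,-0.037],"yaw": 0},
  ],
)

```text
clock: 7.65
eef_pos: [0.5929, -0.0143, 0.0483]
ee_rot: [[0.86, 0.51, -0.0], [0.51, -0.86, -0.0], [-0.0, -0.0, -1.0]]
force: [-0.3, -1.2, 0.6]
grip_width: 0.0681
```

drive_tool(
  increments=[
    {"xyz": [0,0,0],"yaw": 0},
    {"xyz": [0,0,0],"yaw": 0},
    {"xyz": [0,0,0],"yaw": 0},
    {"xyz": [0,0,0],"yaw": 0},
    {"xyz": [0,0,0],"yaw": 0},
  ],
  jaw=0.035,
  newtons=32,
)

```text
clock: 8.07
eef_pos: [0.5936, -0.0138, 0.0493]
ee_rot: [[0.86, 0.511, 0.002], [0.511, -0.86, 0.0], [0.002, 0.001, -1.0]]
force: [1.1, 0.7, 2.1]
grip_width: 0.0531
```

drive_tool(
  increments=[
    {"xyz": [0,0,0],"yaw": 0},
    {"xyz": [0,0,0],"yaw": 0},
    {"xyz": [0,0,0],"yaw": 0},
    {"xyz": [0,0,0],"yaw": 0},
    {"xyz": [0,0,0],"yaw": 0},
  ],
)

```text
clock: 8.48
eef_pos: [0.5937, -0.0138, 0.0493]
ee_rot: [[0.86, 0.511, 0.002], [0.511, -0.86, 0.0], [0.002, 0.001, -1.0]]
force: [0.3, -0.1, 5.8]
grip_width: 0.0527
```

Run:
```python
from h import *
s=state(); print(s["eef_pos"],s["force"],s["ft_torque"],s["grip_width"])
a=snap("wrist","w2.png"); b=snap("scene","s2.png")
b=cv2.resize(b[170:290,260:480],None,fx=3.6,fy=3.6,interpolation=cv2.INTER_CUBIC)
cv2.imwrite("pics/s2c.png",cv2.cvtColor(b,cv2.COLOR_RGB2BGR)); print(b.shape)
```

```text
[ 0.59365305 -0.0137505   0.04930398] [ 0.31109772 -0.05963348  5.84123334] [ 0.03948745 -0.25911029 -0.00585704] 0.05268387001983443
(432, 792, 3)
```

View pics/s2c.png

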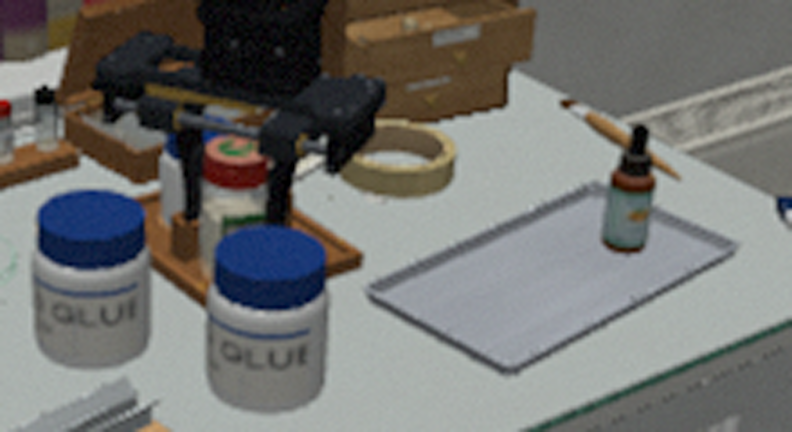

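View pics/w2.png

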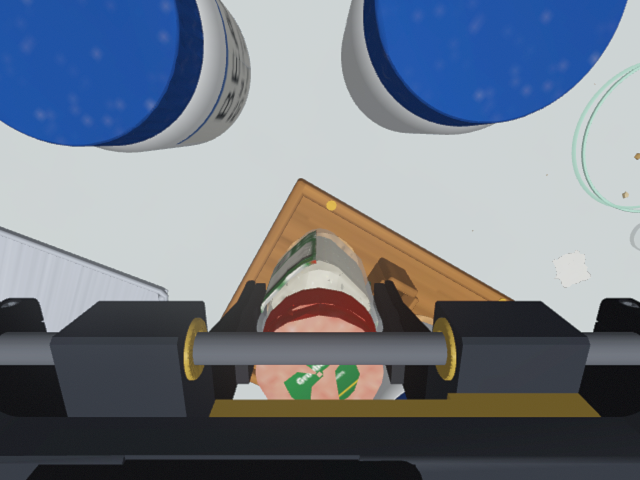

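The bottle stands upright in the tray. The shaker's jaws stopped at 52.7 mm with an upward force of 5.8 N, so a fingertip is probably rubbing on the plate frame or a post. I'll open, rise 6 mm and close again.

drive_tool(
  increments=[
    {"xyz": [0,0,0],"yaw": 0},
    {"xyz": [0,0,0],"yaw": 0},
    {"xyz": [0,0,0],"yaw": 0},
    {"xyz": [0,0,0.004],"yaw": 0},
    {"xyz": [0,0,0.007],"yaw": 0},
  ],
  jaw=0.068,
)

```text
clock: 9.0
eef_pos: [0.5923, -0.014, 0.0553]
ee_rot: [[0.86, 0.511, -0.001], [0.511, -0.86, 0.0], [-0.001, -0.001, -1.0]]
force: [0.8, -0.5, 0.9]
grip_width: 0.0674
```

drive_tool(
  increments=[
    {"xyz": [0,0,0],"yaw": 0},
    {"xyz": [0,0,0],"yaw": 0},
    {"xyz": [0,0,0],"yaw": 0},
    {"xyz": [0,0,0],"yaw": 0},
    {"xyz": [0,0,0],"yaw": 0},
  ],
  jaw=0.035,
)

```text
clock: 9.42
eef_pos: [0.5931, -0.0138, 0.0556]
ee_rot: [[0.86, 0.511, 0.001], [0.511, -0.86, 0.0], [0.001, 0.0, -1.0]]
force: [0.5, 1.1, 0.7]
grip_width: 0.053
```

drive_tool(
  increments=[
    {"xyz": [0,0,0],"yaw": 0},
    {"xyz": [0,0,0],"yaw": 0},
    {"xyz": [0,0,0],"yaw": 0},
    {"xyz": [0,0,0],"yaw": 0},
    {"xyz": [0,0,0],"yaw": 0},
  ],
)

```text
clock: 9.83
eef_pos: [0.5931, -0.0138, 0.0557]
ee_rot: [[0.86, 0.511, 0.001], [0.511, -0.86, 0.0], [0.001, 0.0, -1.0]]
force: [1.2, 1.3, 0.2]
grip_width: 0.0529
```

drive_tool(
  increments=[
    {"xyz": [0,0,0.005],"yaw": 0},
    {"xyz": [0,0,0.012],"yaw": 0},
    {"xyz": [0,0,0.02],"yaw": 0},
    {"xyz": [0,0,0.03],"yaw": 0},
    {"xyz": [0,0,0.04],"yaw": 0},
  ],
)

```text
clock: 10.25
eef_pos: [0.5928, -0.014, 0.0967]
ee_rot: [[0.86, 0.511, -0.0], [0.511, -0.86, -0.0], [-0.0, 0.0, -1.0]]
force: [1.2, -0.1, 0.1]
grip_width: 0.0529
```

drive_tool(
  increments=[
    {"xyz": [0,0,0.01],"yaw": 0},
    {"xyz": [0,0,0.02],"yaw": 0},
    {"xyz": [0,0,0.03],"yaw": 0},
    {"xyz": [0,0,0.035],"yaw": 0},
    {"xyz": [0,0,0.04],"yaw": 0},
  ],
)

```text
clock: 10.67
eef_pos: [0.5931, -0.014, 0.1366]
ee_rot: [[0.86, 0.511, 0.001], [0.511, -0.86, -0.0], [0.001, 0.0, -1.0]]
force: [-0.0, 1.2, -1.3]
grip_width: 0.0528
```

Run:
```python
from h import *
s=state(); print(s["eef_pos"],s["force"],s["ft_torque"],s["grip_width"])
b=snap("scene","s3.png"); c=cam("scene"); u=proj("",s["eef_pos"],c).astype(int); print(u)
b=cv2.resize(b[u[1]-60:u[1]+60,u[0]-80:u[0]+80],None,fx=5,fy=5,interpolation=cv2.INTER_CUBIC)
cv2.imwrite("pics/s3c.png",cv2.cvtColor(b,cv2.COLOR_RGB2BGR)); print(b.shape)
```

```text
[ 0.59307855 -0.01395572  0.13656441] [-0.00354938  1.21774546 -1.25580148] [-0.0531013  -0.11898954 -0.00050687] 0.05283768019105202
[325 199]
(600, 800, 3)
```

View pics/s3c.png

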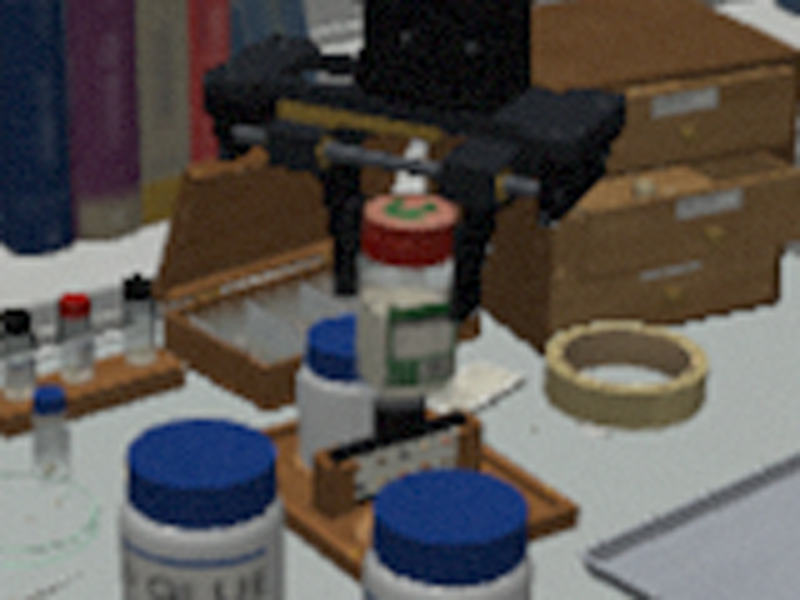

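The jar is lifted and nearly upright, and the plate is still in its grooves. Next I carry the jar to the middle of the tray.

drive_tool(
  increments=[
    {"xyz": [-0.008,-0.014,0.02],"yaw": -0.04},
    {"xyz": [-0.018,-0.03,0.04],"yaw": -0.08},
    {"xyz": [-0.032,-0.053,0.05],"yaw": -0.13},
    {"xyz": [-0.046,-0.076,0.05],"yaw": -0.18},
    {"xyz": [-0.06,-0.099,0.05],"yaw": -0.22},
  ],
)

```text
clock: 11.13
eef_pos: [0.5325, -0.1137, 0.1862]
ee_rot: [[0.951, 0.309, 0.001], [0.309, -0.951, -0.0], [0.001, 0.001, -1.0]]
force: [-0.3, -0.4, -1.7]
grip_width: 0.0528
```

drive_tool(
  increments=[
    {"xyz": [-0.015,-0.025,0],"yaw": -0.05},
    {"xyz": [-0.03,-0.05,0],"yaw": -0.1},
    {"xyz": [-0.045,-0.074,0],"yaw": -0.14},
    {"xyz": [-0.057,-0.094,0],"yaw": -0.18},
    {"xyz": [-0.063,-0.103,0],"yaw": -0.2},
  ],
)

```text
clock: 11.55
eef_pos: [0.4675, -0.2193, 0.1851]
ee_rot: [[0.994, 0.11, -0.002], [0.11, -0.994, -0.001], [-0.002, 0.001, -1.0]]
force: [0.2, 0.0, -1.6]
grip_width: 0.0526
```

drive_tool(
  increments=[
    {"xyz": [0,0,-0.015],"yaw": 0},
    {"xyz": [0,0,-0.04],"yaw": 0},
    {"xyz": [0,0,-0.065],"yaw": 0},
    {"xyz": [0,0,-0.09],"yaw": 0},
    {"xyz": [0,0,-0.11],"yaw": 0},
  ],
)

```text
clock: 11.97
eef_pos: [0.4696, -0.2148, 0.0738]
ee_rot: [[0.993, 0.117, -0.001], [0.117, -0.993, 0.001], [-0.001, -0.002, -1.0]]
force: [0.2, 0.1, -2.3]
grip_width: 0.0527
```

drive_tool(
  increments=[
    {"xyz": [0,0,-0.01],"yaw": 0},
    {"xyz": [0,0,-0.017],"yaw": 0},
    {"xyz": [0,0,-0.021],"yaw": 0},
    {"xyz": [0,0,-0.024],"yaw": 0},
    {"xyz": [0,0,-0.025],"yaw": 0},
  ],
)

```text
clock: 12.38
eef_pos: [0.4705, -0.216, 0.051]
ee_rot: [[0.993, 0.116, 0.001], [0.116, -0.993, -0.0], [0.001, 0.0, -1.0]]
force: [-0.1, 0.3, -1.5]
grip_width: 0.053
```

drive_tool(
  increments=[
    {"xyz": [0,0,-0.001],"yaw": 0},
    {"xyz": [0,0,-0.0015],"yaw": 0},
    {"xyz": [0,0,-0.002],"yaw": 0},
    {"xyz": [0,0,-0.002],"yaw": 0},
    {"xyz": [0,0,-0.002],"yaw": 0},
  ],
)

```text
clock: 12.8
eef_pos: [0.4705, -0.2162, 0.0495]
ee_rot: [[0.993, 0.116, 0.001], [0.116, -0.993, -0.001], [0.001, 0.001, -1.0]]
force: [-0.8, -0.0, 6.5]
grip_width: 0.0528
```

drive_tool(
  increments=[
    {"xyz": [0,0,0],"yaw": 0},
    {"xyz": [0,0,0],"yaw": 0},
    {"xyz": [0,0,0],"yaw": 0},
    {"xyz": [0,0,0],"yaw": 0},
    {"xyz": [0,0,0],"yaw": 0},
  ],
  jaw=0.087,
)

```text
clock: 13.22
eef_pos: [0.4697, -0.2159, 0.0484]
ee_rot: [[0.993, 0.116, -0.0], [0.116, -0.993, 0.0], [-0.0, -0.0, -1.0]]
force: [0.4, -0.2, -0.6]
grip_width: 0.0784
```

drive_tool(
  increments=[
    {"xyz": [0,0,0.02],"yaw": 0},
    {"xyz": [0,0,0.05],"yaw": 0},
    {"xyz": [0,0,0.085],"yaw": 0},
    {"xyz": [0,0,0.12],"yaw": 0},
    {"xyz": [0,0,0.14],"yaw": 0},
  ],
)

```text
clock: 13.63
eef_pos: [0.4714, -0.2161, 0.1921]
ee_rot: [[0.993, 0.116, 0.004], [0.116, -0.993, -0.002], [0.004, 0.002, -1.0]]
force: [0.9, -0.3, 0.4]
grip_width: 0.0872
```

drive_tool(
  increments=[
    {"xyz": [0.012,0.01,0],"yaw": 0.09},
    {"xyz": [0.025,0.022,0],"yaw": 0.19},
    {"xyz": [0.039,0.034,0],"yaw": 0.29},
    {"xyz": [0.053,0.046,0],"yaw": 0.39},
    {"xyz": [0.067,0.059,0],"yaw": 0.49},
  ],
)

```text
clock: 14.05
eef_pos: [0.5372, -0.1567, 0.1885]
ee_rot: [[0.819, 0.573, -0.0], [0.573, -0.819, -0.0], [-0.0, 0.0, -1.0]]
force: [-0.1, -0.6, -0.4]
grip_width: 0.087
```

drive_tool(
  increments=[
    {"xyz": [0.014,0.012,0],"yaw": 0.1},
    {"xyz": [0.028,0.024,0],"yaw": 0.2},
    {"xyz": [0.042,0.036,0],"yaw": 0.3},
    {"xyz": [0.056,0.048,0],"yaw": 0.4},
    {"xyz": [0.07,0.06,0],"yaw": 0.5},
  ],
)

```text
clock: 14.47
eef_pos: [0.6073, -0.0964, 0.1882]
ee_rot: [[0.444, 0.896, -0.001], [0.896, -0.444, 0.0], [-0.0, -0.001, -1.0]]
force: [0.2, 0.8, -0.2]
grip_width: 0.087
```

drive_tool(
  increments=[
    {"xyz": [0.015,0.013,0],"yaw": 0.11},
    {"xyz": [0.03,0.026,0],"yaw": 0.22},
    {"xyz": [0.045,0.04,0],"yaw": 0.33},
    {"xyz": [0.058,0.052,0],"yaw": 0.43},
    {"xyz": [0.065,0.0575,0],"yaw": 0.48},
  ],
)

```text
clock: 14.88
eef_pos: [0.6729, -0.0371, 0.1881]
ee_rot: [[-0.021, 1.0, 0.0], [1.0, 0.021, 0.002], [0.002, 0.0, -1.0]]
force: [-0.6, 0.7, 0.5]
grip_width: 0.0866
```

drive_tool(
  increments=[
    {"xyz": [0,0,-0.01],"yaw": 0},
    {"xyz": [0,0,-0.025],"yaw": 0},
    {"xyz": [0,0,-0.04],"yaw": 0},
    {"xyz": [0,0,-0.05],"yaw": 0},
    {"xyz": [0,0,-0.055],"yaw": 0},
  ],
)

```text
clock: 15.3
eef_pos: [0.6698, -0.0409, 0.1303]
ee_rot: [[-0.014, 1.0, -0.005], [1.0, 0.014, -0.001], [-0.001, -0.005, -1.0]]
force: [0.2, -0.0, 0.6]
grip_width: 0.0869
```

Run:
```python
from h import *
s=state(); print(s["eef_pos"],s["ee_rot"][:,0],s["q"].round(2))
c=cam("wrist"); im=snap("wrist","w4.png")
hsv=cv2.cvtColor(im,cv2.COLOR_RGB2HSV); m=((hsv[...,0]>105)&(hsv[...,0]<125)&(hsv[...,1]>150)).astype(np.uint8)
n,l,st,ce=cv2.connectedComponentsWithStats(m)
for i in range(1,n):
    if st[i,4]>500: print(st[i],ce[i],ray("",ce[i],.082,c))
print(proj("",(.672,-.0395,.082),c),proj("",(.627,-.039,.067),c))
snap("top","t4.png")
```

```text
[ 0.66983408 -0.04089462  0.13030232] [-1.37303349e-02  9.99905389e-01 -8.31394885e-04] [ 0.52  0.69 -0.8   1.6   0.54  1.1   1.16]
[  532    33   108   144 12647] [592.03233969 109.98908832] [0.57611566 0.10816806 0.082     ]
[ 283  234   83   77 5026] [324.2373657  271.82749702] [ 0.67399438 -0.03799543  0.082     ]
[321.89654564 268.84179411] [323.62368035 193.64198144]
```

View pics/w4.png

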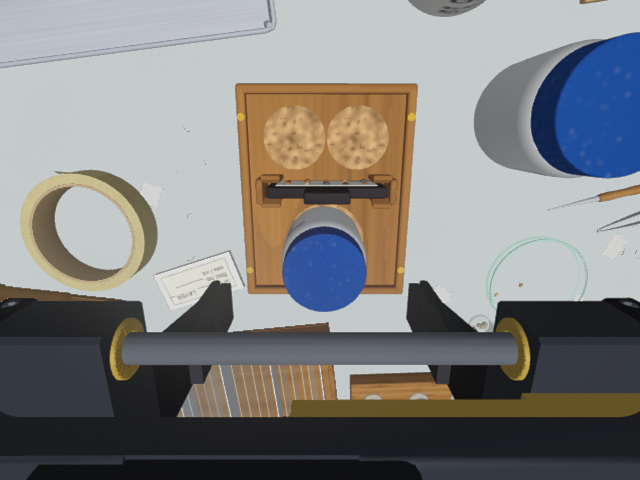

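The lid is at (324,272), giving a pot position of (0.674, -0.038). The cork rounds are visible at (294,137) and (357,137). I descend on the pot.

drive_tool(
  increments=[
    {"xyz": [0.001,0,-0.02],"yaw": 0},
    {"xyz": [0.001,0,-0.045],"yaw": 0},
    {"xyz": [0.001,0.001,-0.065],"yaw": 0},
    {"xyz": [0.001,0.001,-0.08],"yaw": 0},
    {"xyz": [0.001,0.001,-0.09],"yaw": 0},
  ],
)

```text
clock: 15.82
eef_pos: [0.6724, -0.0387, 0.0423]
ee_rot: [[-0.015, 1.0, -0.001], [1.0, 0.015, -0.0], [-0.0, -0.001, -1.0]]
force: [0.6, 0.2, -0.1]
grip_width: 0.087
```

drive_tool(
  increments=[
    {"xyz": [0,0,-0.006],"yaw": 0},
    {"xyz": [0,0,-0.01],"yaw": 0},
    {"xyz": [0,0,-0.012],"yaw": 0},
    {"xyz": [0,0,-0.013],"yaw": 0},
    {"xyz": [0,0,-0.013],"yaw": 0},
  ],
)

```text
clock: 16.23
eef_pos: [0.6734, -0.0384, 0.0312]
ee_rot: [[-0.015, 1.0, 0.001], [1.0, 0.015, 0.0], [0.0, 0.001, -1.0]]
force: [-0.0, -0.7, -0.5]
grip_width: 0.0866
```

drive_tool(
  increments=[
    {"xyz": [0,0,0],"yaw": 0},
    {"xyz": [0,0,0],"yaw": 0},
    {"xyz": [0,0,0],"yaw": 0},
    {"xyz": [0,0,0],"yaw": 0},
    {"xyz": [0,0,0],"yaw": 0},
  ],
  jaw=0.045,
  newtons=25,
)

```text
clock: 16.65
eef_pos: [0.6729, -0.0385, 0.0307]
ee_rot: [[-0.015, 1.0, 0.0], [1.0, 0.015, 0.0], [0.0, 0.0, -1.0]]
force: [0.3, 0.2, -0.3]
grip_width: 0.0617
```

drive_tool(
  increments=[
    {"xyz": [0,0,0],"yaw": 0},
    {"xyz": [0,0,0],"yaw": 0},
    {"xyz": [0,0,0],"yaw": 0},
    {"xyz": [0,0,0],"yaw": 0},
    {"xyz": [0,0,0],"yaw": 0},
  ],
)

```text
clock: 17.07
eef_pos: [0.673, -0.0384, 0.0307]
ee_rot: [[-0.015, 1.0, 0.0], [1.0, 0.015, 0.0], [0.0, 0.0, -1.0]]
force: [-0.6, -1.2, 1.7]
grip_width: 0.058
```

Run:
```python
from h import *
s=state(); print(s["eef_pos"],s["force"],s["grip_width"])
```

```text
[ 0.67295736 -0.03840137  0.03069223] [-0.62683072 -1.15188292  1.67515587] 0.058014479969687116
```

drive_tool(
  increments=[
    {"xyz": [0,0,0.01],"yaw": 0},
    {"xyz": [0,0,0.03],"yaw": 0},
    {"xyz": [0,0,0.06],"yaw": 0},
    {"xyz": [0,0,0.09],"yaw": 0},
    {"xyz": [0,0,0.12],"yaw": 0},
  ],
)

```text
clock: 17.48
eef_pos: [0.6724, -0.0384, 0.152]
ee_rot: [[-0.016, 1.0, -0.001], [1.0, 0.016, 0.0], [0.0, -0.001, -1.0]]
force: [0.1, -1.0, -1.6]
grip_width: 0.0576
```

drive_tool(
  increments=[
    {"xyz": [-0.012,-0.005,0.02],"yaw": -0.09},
    {"xyz": [-0.025,-0.011,0.03],"yaw": -0.19},
    {"xyz": [-0.04,-0.017,0.03],"yaw": -0.29},
    {"xyz": [-0.055,-0.024,0.03],"yaw": -0.39},
    {"xyz": [-0.07,-0.031,0.03],"yaw": -0.49},
  ],
)

```text
clock: 17.9
eef_pos: [0.602, -0.0695, 0.1813]
ee_rot: [[0.461, 0.887, 0.0], [0.887, -0.461, -0.0], [0.0, 0.0, -1.0]]
force: [0.3, -0.1, -1.5]
grip_width: 0.0578
```

drive_tool(
  increments=[
    {"xyz": [-0.015,-0.006,0],"yaw": -0.1},
    {"xyz": [-0.03,-0.012,0],"yaw": -0.2},
    {"xyz": [-0.045,-0.019,0],"yaw": -0.3},
    {"xyz": [-0.06,-0.025,0],"yaw": -0.4},
    {"xyz": [-0.073,-0.031,0],"yaw": -0.5},
  ],
)

```text
clock: 18.32
eef_pos: [0.5286, -0.1005, 0.181]
ee_rot: [[0.83, 0.558, -0.0], [0.558, -0.83, -0.0], [-0.0, -0.0, -1.0]]
force: [-0.6, -0.2, -1.0]
grip_width: 0.0577
```

drive_tool(
  increments=[
    {"xyz": [-0.015,-0.006,0],"yaw": -0.1},
    {"xyz": [-0.03,-0.012,0],"yaw": -0.2},
    {"xyz": [-0.045,-0.019,0],"yaw": -0.3},
    {"xyz": [-0.06,-0.026,0],"yaw": -0.4},
    {"xyz": [-0.07,-0.031,0],"yaw": -0.479},
  ],
)

```text
clock: 18.73
eef_pos: [0.4581, -0.1318, 0.1809]
ee_rot: [[0.994, 0.112, -0.001], [0.112, -0.994, -0.001], [-0.001, 0.001, -1.0]]
force: [-1.0, -0.8, -0.1]
grip_width: 0.058
```

drive_tool(
  increments=[
    {"xyz": [0,0,-0.015],"yaw": 0},
    {"xyz": [0,0,-0.04],"yaw": 0},
    {"xyz": [0,0,-0.07],"yaw": 0},
    {"xyz": [0,0,-0.1],"yaw": 0},
    {"xyz": [0,0,-0.125],"yaw": 0},
  ],
)

```text
clock: 19.15
eef_pos: [0.4593, -0.1312, 0.0545]
ee_rot: [[0.993, 0.117, -0.0], [0.117, -0.993, 0.0], [-0.0, -0.0, -1.0]]
force: [-0.1, -0.5, -1.0]
grip_width: 0.0574
```

drive_tool(
  increments=[
    {"xyz": [0,0,-0.012],"yaw": 0},
    {"xyz": [0,0,-0.02],"yaw": 0},
    {"xyz": [0,0,-0.025],"yaw": 0},
    {"xyz": [0,0,-0.028],"yaw": 0},
    {"xyz": [0,0,-0.0295],"yaw": 0},
  ],
)

```text
clock: 19.57
eef_pos: [0.4605, -0.1315, 0.0265]
ee_rot: [[0.993, 0.117, 0.001], [0.117, -0.993, -0.0], [0.001, 0.0, -1.0]]
force: [-0.7, 0.3, -1.1]
grip_width: 0.0578
```

drive_tool(
  increments=[
    {"xyz": [0,0,-0.001],"yaw": 0},
    {"xyz": [0,0,-0.0015],"yaw": 0},
    {"xyz": [0,0,-0.002],"yaw": 0},
    {"xyz": [0,0,-0.002],"yaw": 0},
    {"xyz": [0,0,-0.002],"yaw": 0},
  ],
)

```text
clock: 19.98
eef_pos: [0.4603, -0.1316, 0.0246]
ee_rot: [[0.993, 0.117, 0.001], [0.117, -0.993, -0.0], [0.001, 0.001, -1.0]]
force: [0.1, -0.1, 2.7]
grip_width: 0.0575
```

drive_tool(
  increments=[
    {"xyz": [0,0,0],"yaw": 0},
    {"xyz": [0,0,0],"yaw": 0},
    {"xyz": [0,0,0],"yaw": 0},
    {"xyz": [0,0,0],"yaw": 0},
    {"xyz": [0,0,0],"yaw": 0},
  ],
  jaw=0.085,
)

```text
clock: 20.4
eef_pos: [0.4598, -0.1314, 0.024]
ee_rot: [[0.993, 0.117, -0.0], [0.117, -0.993, 0.0], [-0.0, -0.0, -1.0]]
force: [-0.1, 0.0, -0.8]
grip_width: 0.0815
```

drive_tool(
  increments=[
    {"xyz": [0,0,0.015],"yaw": 0},
    {"xyz": [0,0,0.045],"yaw": 0},
    {"xyz": [0,0,0.08],"yaw": 0},
    {"xyz": [0,0,0.12],"yaw": 0},
    {"xyz": [0,0,0.15],"yaw": 0},
  ],
)

```text
clock: 20.82
eef_pos: [0.4604, -0.1312, 0.1767]
ee_rot: [[0.993, 0.117, 0.002], [0.117, -0.993, -0.0], [0.002, 0.0, -1.0]]
force: [1.0, -0.7, -0.4]
grip_width: 0.0848
```

drive_tool(
  increments=[
    {"xyz": [0.025,0.012,0],"yaw": -0.01},
    {"xyz": [0.055,0.026,0],"yaw": -0.03},
    {"xyz": [0.085,0.041,0],"yaw": -0.06},
    {"xyz": [0.11,0.053,0],"yaw": -0.09},
    {"xyz": [0.12,0.06,0],"yaw": -0.102},
  ],
  jaw=0.04,
)

```text
clock: 21.23
eef_pos: [0.583, -0.0692, 0.1742]
ee_rot: [[1.0, 0.016, 0.003], [0.016, -1.0, 0.002], [0.003, -0.002, -1.0]]
force: [0.4, 0.1, -0.0]
grip_width: 0.0598
```

Run:
```python
from h import *
s=state(); print(s["eef_pos"],s["ee_rot"][:,0],s["force"])
c=cam("wrist"); im=snap("wrist","w5.png"); t=snap("top","t5.png")
print(proj("",(.627,-.039,.067),c))
a=cv2.resize(t[145:310,310:500],None,fx=2.5,fy=2.5); print(a.shape)
b=im[0:412,:][:, :]; b=cv2.resize(b,(320,206)); 
o=np.zeros((600,640+0,3),np.uint8); a=cv2.resize(t[145:310,310:500],(340,295)); o[:295,:340]=a; o[295:295+300,:]=cv2.resize(im,(640,480))[0:300]
cv2.imwrite("pics/m5.png",cv2.cvtColor(o,cv2.COLOR_RGB2BGR))
import pickle; pickle.dump(c,open("w5.pkl","wb"))
```

```text
[ 0.58303967 -0.06916497  0.17418925] [0.99987052 0.01585844 0.0027303 ] [ 0.37258264  0.08916136 -0.02009091]
[377.63719075 201.02843513]
(412, 475, 3)
```

View pics/m5.png

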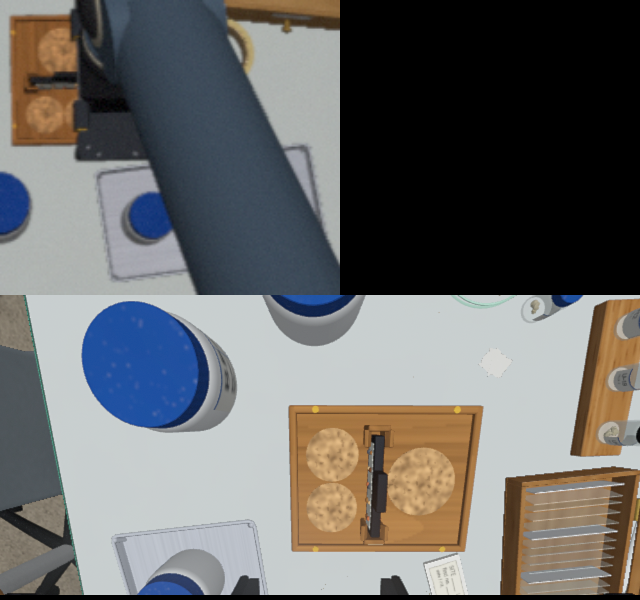

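Run:
```python
from h import *
import pickle
c=pickle.load(open("w5.pkl","rb"))
for n,uv,z in[("tab",(382.5,196.5),.067),("frame",(377,190),.045),("corkS",(332,159),.008),("corkA",(332,213),.008),("corkP",(421,186),.008),("e1",(378,137),.045),("e2",(376,244),.045)]: print(n,ray("",uv,z,c).round(4))
```

```text
tab [ 0.6305 -0.0355  0.067 ]
frame [ 0.6296 -0.0341  0.045 ]
corkS [ 0.5938 -0.0128  0.008 ]
corkA [ 0.5951 -0.0621  0.008 ]
corkP [ 0.6758 -0.0357  0.008 ]
e1 [0.6279 0.0073 0.045 ]
e2 [ 0.6317 -0.0802  0.045 ]
```

drive_tool(
  increments=[
    {"xyz": [0.015,0.012,0],"yaw": 0},
    {"xyz": [0.035,0.025,0],"yaw": 0},
    {"xyz": [0.046,0.032,0],"yaw": 0},
    {"xyz": [0.049,0.0345,-0.01],"yaw": 0},
    {"xyz": [0.049,0.0345,-0.03],"yaw": 0},
  ],
)

```text
clock: 21.75
eef_pos: [0.6302, -0.0366, 0.1454]
ee_rot: [[1.0, 0.016, 0.004], [0.016, -1.0, -0.0], [0.004, 0.0, -1.0]]
force: [0.0, 0.8, -0.9]
grip_width: 0.0403
```

drive_tool(
  increments=[
    {"xyz": [0,0,-0.02],"yaw": 0},
    {"xyz": [0,0,-0.04],"yaw": 0},
    {"xyz": [0,0,-0.055],"yaw": 0},
    {"xyz": [0,0,-0.065],"yaw": 0},
    {"xyz": [0,0,-0.075],"yaw": 0},
  ],
)

```text
clock: 22.17
eef_pos: [0.6274, -0.0382, 0.0677]
ee_rot: [[1.0, 0.014, -0.002], [0.014, -1.0, -0.001], [-0.002, 0.001, -1.0]]
force: [0.4, 0.9, -0.4]
grip_width: 0.0404
```

drive_tool(
  increments=[
    {"xyz": [0,0,-0.01],"yaw": 0},
    {"xyz": [0,0,-0.02],"yaw": 0},
    {"xyz": [0,0,-0.026],"yaw": 0},
    {"xyz": [0,0,-0.029],"yaw": 0},
    {"xyz": [0,0,-0.0295],"yaw": 0},
  ],
)

```text
clock: 22.58
eef_pos: [0.6287, -0.0369, 0.0391]
ee_rot: [[1.0, 0.015, -0.001], [0.015, -1.0, 0.0], [-0.001, -0.0, -1.0]]
force: [-0.2, -0.4, 0.4]
grip_width: 0.0398
```

Run:
```python
from h import *
s=state(); print(s["eef_pos"],s["force"],s["grip_width"])
```

```text
[ 0.62867382 -0.03691725  0.03906245] [-0.21487389 -0.36748747  0.41303413] 0.03976812955694425
```

drive_tool(
  increments=[
    {"xyz": [0,0,0],"yaw": 0},
    {"xyz": [0,0,0],"yaw": 0},
    {"xyz": [0,0,0],"yaw": 0},
    {"xyz": [0,0,0],"yaw": 0},
    {"xyz": [0,0,0],"yaw": 0},
  ],
  jaw=0.0,
  newtons=20,
)

```text
clock: 23.0
eef_pos: [0.6291, -0.037, 0.0399]
ee_rot: [[1.0, 0.015, 0.001], [0.015, -1.0, -0.0], [0.001, 0.0, -1.0]]
force: [-0.0, 0.1, 0.5]
grip_width: 0.0145
```

drive_tool(
  increments=[
    {"xyz": [0,0,0],"yaw": 0},
    {"xyz": [0,0,0],"yaw": 0},
    {"xyz": [0,0,0],"yaw": 0},
    {"xyz": [0,0,0],"yaw": 0},
    {"xyz": [0,0,0],"yaw": 0},
  ],
)

```text
clock: 23.42
eef_pos: [0.629, -0.037, 0.0397]
ee_rot: [[1.0, 0.015, 0.0], [0.015, -1.0, -0.0], [0.0, 0.0, -1.0]]
force: [-0.2, 0.1, 1.0]
grip_width: 0.0076
```

drive_tool(
  increments=[
    {"xyz": [0,0,0.003],"yaw": 0},
    {"xyz": [0,0,0.007],"yaw": 0},
    {"xyz": [0,0,0.012],"yaw": 0},
    {"xyz": [0,0,0.018],"yaw": 0},
    {"xyz": [0,0,0.025],"yaw": 0},
  ],
)

```text
clock: 23.83
eef_pos: [0.6288, -0.0369, 0.0651]
ee_rot: [[1.0, 0.015, -0.0], [0.015, -1.0, 0.0], [-0.0, -0.0, -1.0]]
force: [0.3, 0.3, 0.1]
grip_width: 0.008
```

drive_tool(
  increments=[
    {"xyz": [0,0,0.01],"yaw": 0},
    {"xyz": [0,0,0.03],"yaw": 0},
    {"xyz": [0,0,0.055],"yaw": 0},
    {"xyz": [0,0,0.08],"yaw": 0},
    {"xyz": [0,0,0.095],"yaw": 0},
  ],
)

```text
clock: 24.25
eef_pos: [0.6299, -0.0366, 0.1633]
ee_rot: [[1.0, 0.015, 0.004], [0.015, -1.0, -0.0], [0.004, 0.0, -1.0]]
force: [-0.6, 0.8, -0.3]
grip_width: 0.008
```

Run:
```python
from h import *
s=state(); print(s["eef_pos"],s["force"],s["grip_width"])
# refine stand from top0: wood corners + channel
c=cam("top"); P=[ray("top",p,.008,c) for p in[(502/4.706+110,108/4.706+235),(737/4.706+110,73/4.706+235),(752/4.706+110,207/4.706+235),(523/4.706+110,243/4.706+235)]]
print(P)
```

```text
[ 0.62988418 -0.03655996  0.16332721] [-0.64946877  0.82301929 -0.27792805] 0.008032146307476786
[array([0.48255746, 0.24596369, 0.008     ]), array([0.49868233, 0.13681052, 0.008     ]), array([0.43610357, 0.12916202, 0.008     ]), array([0.41978537, 0.23459776, 0.008     ])]
```

drive_tool(
  increments=[
    {"xyz": [-0.008,0.007,0.03],"yaw": 0.01},
    {"xyz": [-0.024,0.02,0.05],"yaw": 0.03},
    {"xyz": [-0.045,0.037,0.05],"yaw": 0.05},
    {"xyz": [-0.066,0.055,0.05],"yaw": 0.06},
    {"xyz": [-0.088,0.073,0.05],"yaw": 0.08},
  ],
)

```text
clock: 24.67
eef_pos: [0.54, 0.0368, 0.2109]
ee_rot: [[0.995, 0.095, 0.001], [0.095, -0.995, -0.0], [0.001, 0.0, -1.0]]
force: [-0.8, 0.2, -1.4]
grip_width: 0.0078
```

drive_tool(
  increments=[
    {"xyz": [-0.02,0.016,0],"yaw": 0.02},
    {"xyz": [-0.04,0.033,0],"yaw": 0.03},
    {"xyz": [-0.058,0.049,0],"yaw": 0.04},
    {"xyz": [-0.07,0.06,0],"yaw": 0.05},
    {"xyz": [-0.076,0.064,0],"yaw": 0.05},
  ],
)

```text
clock: 25.08
eef_pos: [0.4632, 0.102, 0.2104]
ee_rot: [[0.989, 0.148, 0.001], [0.148, -0.989, -0.0], [0.001, 0.0, -1.0]]
force: [-0.4, 0.4, -0.6]
grip_width: 0.008
```

drive_tool(
  increments=[
    {"xyz": [0,0,0],"yaw": 0},
    {"xyz": [0,0,0],"yaw": 0},
    {"xyz": [0,0,0],"yaw": 0},
    {"xyz": [0,0,0],"yaw": 0},
    {"xyz": [0,0,0],"yaw": 0},
  ],
)

```text
clock: 25.5
eef_pos: [0.4656, 0.0993, 0.2094]
ee_rot: [[0.99, 0.143, -0.0], [0.143, -0.99, 0.0], [-0.0, -0.0, -1.0]]
force: [-0.4, -0.2, -0.6]
grip_width: 0.0078
```

Run:
```python
from h import *
import pickle
s=state(); print(s["eef_pos"],s["ee_rot"][:,0],s["grip_width"])
c=cam("wrist"); im=snap("wrist","w6.png"); pickle.dump(c,open("w6.pkl","wb"))
print(proj("",(.461,.187,.008),c),proj("",(.461,.187,.032),c))
```

```text
[0.46557045 0.09931775 0.20937987] [ 9.89745052e-01  1.42844996e-01 -1.97241349e-04] 0.007810897529457843
[327.72105232 122.62213376] [328.31555034 122.15433318]
```

View pics/w6.png

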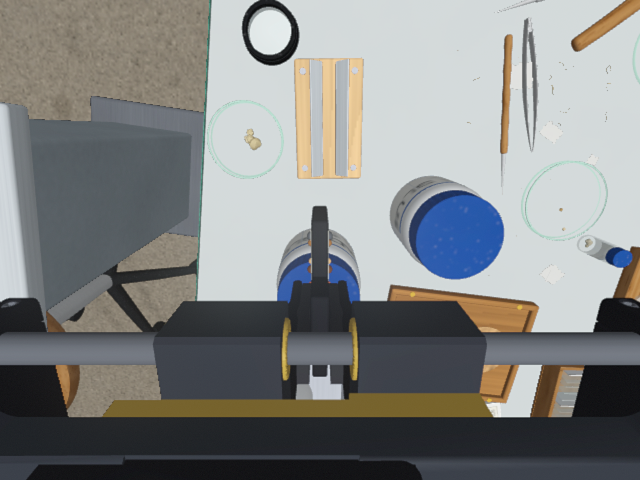

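Run:
```python
from h import *
import pickle
c=pickle.load(open("w6.pkl","rb"))
P=np.array([ray("",u,.008,c) for u in[(295,59),(363,59),(362,178),(298,178)]]); print(P.round(4),P.mean(0).round(4))
a=(P[0]+P[1]-P[2]-P[3]); print(np.arctan2(-a[0],a[1]), [np.linalg.norm(P[i]-P[(i+1)%4]).round(4) for i in range(4)])
print(ray("",(329.5,118.5),.02,c), ray("",(320,210),.18,c),ray("",(320,210),.215,c),proj("",(.4656,.0993,.21),c))
```

```text
[[0.4231 0.2375 0.008 ]
 [0.4847 0.2463 0.008 ]
 [0.5029 0.1396 0.008 ]
 [0.4393 0.1305 0.008 ]] [0.4625 0.1885 0.008 ]
0.1596564836011994 [np.float64(0.0622), np.float64(0.1082), np.float64(0.0643), np.float64(0.1082)]
[0.46185661 0.19058708 0.02      ] [0.46020525 0.1383763  0.18      ] [0.45905468 0.14594121 0.215     ] [319.64324423 300.84825154]
```

drive_tool(
  increments=[
    {"xyz": [-0.001,0.015,0],"yaw": 0},
    {"xyz": [-0.002,0.04,0],"yaw": 0.005},
    {"xyz": [-0.003,0.065,0],"yaw": 0.008},
    {"xyz": [-0.0035,0.083,0],"yaw": 0.008},
    {"xyz": [-0.0035,0.089,0],"yaw": 0.008},
  ],
)

```text
clock: 25.97
eef_pos: [0.4611, 0.1922, 0.2098]
ee_rot: [[0.988, 0.156, 0.0], [0.156, -0.988, 0.002], [0.0, -0.002, -1.0]]
force: [-0.2, 1.2, -0.4]
grip_width: 0.0076
```

drive_tool(
  increments=[
    {"xyz": [0,0,-0.015],"yaw": 0},
    {"xyz": [0,0,-0.04],"yaw": 0},
    {"xyz": [0,0,-0.065],"yaw": 0},
    {"xyz": [0,0,-0.085],"yaw": 0},
    {"xyz": [0,0,-0.1],"yaw": 0},
  ],
)

```text
clock: 26.38
eef_pos: [0.461, 0.1873, 0.1075]
ee_rot: [[0.989, 0.151, -0.002], [0.151, -0.989, -0.002], [-0.003, 0.001, -1.0]]
force: [-1.2, -0.5, -0.4]
grip_width: 0.0079
```

drive_tool(
  increments=[
    {"xyz": [0,0,-0.01],"yaw": 0},
    {"xyz": [0,0,-0.02],"yaw": 0},
    {"xyz": [0,0,-0.028],"yaw": 0},
    {"xyz": [0,0,-0.034],"yaw": 0},
    {"xyz": [0,0,-0.04],"yaw": 0},
  ],
)

```text
clock: 26.8
eef_pos: [0.4619, 0.1891, 0.0694]
ee_rot: [[0.988, 0.152, 0.001], [0.152, -0.988, 0.0], [0.001, -0.0, -1.0]]
force: [0.2, 0.5, -0.5]
grip_width: 0.0082
```

drive_tool(
  increments=[
    {"xyz": [0,0,-0.006],"yaw": 0},
    {"xyz": [0,0,-0.012],"yaw": 0},
    {"xyz": [0,0,-0.018],"yaw": 0},
    {"xyz": [0,0,-0.022],"yaw": 0},
    {"xyz": [0,0,-0.024],"yaw": 0},
  ],
)

```text
clock: 27.22
eef_pos: [0.4612, 0.189, 0.045]
ee_rot: [[0.988, 0.153, -0.001], [0.153, -0.988, -0.0], [-0.001, 0.0, -1.0]]
force: [-0.3, -0.3, 0.8]
grip_width: 0.0083
```

drive_tool(
  increments=[
    {"xyz": [0,0,-0.002],"yaw": 0},
    {"xyz": [0,0,-0.004],"yaw": 0},
    {"xyz": [0,0,-0.005],"yaw": 0},
    {"xyz": [0,0,-0.006],"yaw": 0},
    {"xyz": [0,0,-0.006],"yaw": 0},
  ],
)

```text
clock: 27.63
eef_pos: [0.4615, 0.1891, 0.0397]
ee_rot: [[0.988, 0.152, 0.0], [0.152, -0.988, 0.0], [0.0, -0.0, -1.0]]
force: [-0.3, -0.3, -0.6]
grip_width: 0.0075
```

drive_tool(
  increments=[
    {"xyz": [0,0,-0.001],"yaw": 0},
    {"xyz": [0,0,-0.0015],"yaw": 0},
    {"xyz": [0,0,-0.0015],"yaw": 0},
    {"xyz": [0,0,-0.0015],"yaw": 0},
    {"xyz": [0,0,-0.0015],"yaw": 0},
  ],
)

```text
clock: 28.05
eef_pos: [0.4617, 0.1892, 0.0396]
ee_rot: [[0.988, 0.152, 0.001], [0.152, -0.988, -0.001], [0.001, 0.001, -1.0]]
force: [-3.1, -2.4, 13.0]
grip_width: 0.0079
```

drive_tool(
  increments=[
    {"xyz": [0,0,0],"yaw": 0},
    {"xyz": [0,0,0],"yaw": 0},
    {"xyz": [0,0,0],"yaw": 0},
    {"xyz": [0,0,0],"yaw": 0},
    {"xyz": [0,0,0],"yaw": 0},
  ],
  jaw=0.03,
)

```text
clock: 28.47
eef_pos: [0.4613, 0.189, 0.0379]
ee_rot: [[0.988, 0.152, -0.0], [0.152, -0.988, -0.0], [-0.0, -0.0, -1.0]]
force: [-1.0, -0.3, -1.1]
grip_width: 0.0279
```

drive_tool(
  increments=[
    {"xyz": [0,0,0.01],"yaw": 0},
    {"xyz": [0,0,0.03],"yaw": 0},
    {"xyz": [0,0,0.065],"yaw": 0},
    {"xyz": [0,0,0.1],"yaw": 0},
    {"xyz": [0,0,0.12],"yaw": 0},
  ],
)

```text
clock: 28.88
eef_pos: [0.4624, 0.1903, 0.1619]
ee_rot: [[0.988, 0.153, 0.004], [0.153, -0.988, 0.002], [0.004, -0.001, -1.0]]
force: [0.5, 0.5, -0.0]
grip_width: 0.0301
```

drive_tool(
  increments=[
    {"xyz": [0,-0.02,0.01],"yaw": 0},
    {"xyz": [0,-0.05,0.03],"yaw": 0},
    {"xyz": [0,-0.08,0.04],"yaw": 0},
    {"xyz": [0,-0.1,0.04],"yaw": 0},
    {"xyz": [0,-0.11,0.04],"yaw": 0},
  ],
  jaw=0.085,
)

```text
clock: 29.3
eef_pos: [0.4617, 0.0761, 0.1992]
ee_rot: [[0.989, 0.148, 0.002], [0.148, -0.989, -0.002], [0.001, 0.002, -1.0]]
force: [-0.1, 0.5, -0.9]
grip_width: 0.0554
```

Run:
```python
from h import *
import pickle
s=state(); print(s["eef_pos"],s["ee_rot"][:,0],s["grip_width"])
c=cam("wrist"); im=snap("wrist","w7.png"); b=snap("scene","s7.png")
o=np.zeros((600,800,3),np.uint8); o[:300,:400]=cv2.resize(im,(400,300)); a=cv2.resize(b[190:340,230:470],(800,500),interpolation=cv2.INTER_CUBIC)
o[300:]=a[200:]; o[:300,400:]=cv2.resize(b[260:335,240:340],(400,300),interpolation=cv2.INTER_CUBIC); 
a=cv2.resize(b[190:290,290:490],(800,400))
o[300:]=a[:300]
cv2.imwrite("pics/m7.png",cv2.cvtColor(o,cv2.COLOR_RGB2BGR))
```

```text
[0.46170523 0.07609413 0.19915475] [0.98891953 0.14844502 0.00149759] 0.05537404098308656
```

View pics/m7.png

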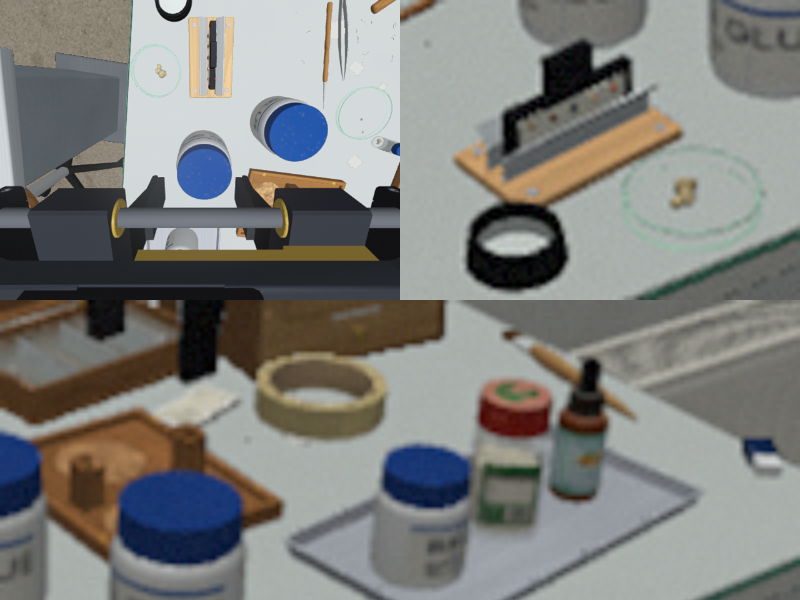

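The plate stands in the slot, all three containers are upright in the tray, and the dish and loupe haven't been touched. Next is returning the pot.

drive_tool(
  increments=[
    {"xyz": [0,-0.02,0],"yaw": 0},
    {"xyz": [0,-0.055,0],"yaw": -0.01},
    {"xyz": [-0.001,-0.09,0],"yaw": -0.02},
    {"xyz": [-0.001,-0.125,0],"yaw": -0.03},
    {"xyz": [-0.0015,-0.16,0],"yaw": -0.035},
  ],
)

```text
clock: 29.82
eef_pos: [0.4601, -0.0801, 0.198]
ee_rot: [[0.993, 0.121, 0.0], [0.121, -0.993, 0.001], [0.0, -0.001, -1.0]]
force: [-0.0, 0.7, -0.0]
grip_width: 0.0848
```

drive_tool(
  increments=[
    {"xyz": [0,-0.025,0],"yaw": 0},
    {"xyz": [0,-0.042,0],"yaw": 0},
    {"xyz": [0,-0.05,0],"yaw": 0},
    {"xyz": [0,-0.0505,0],"yaw": 0},
    {"xyz": [0,-0.0505,0],"yaw": 0},
  ],
)

```text
clock: 30.23
eef_pos: [0.4602, -0.1295, 0.1978]
ee_rot: [[0.993, 0.12, -0.0], [0.12, -0.993, 0.001], [-0.0, -0.002, -1.0]]
force: [0.4, 1.2, -0.0]
grip_width: 0.0851
```

drive_tool(
  increments=[
    {"xyz": [0,0,-0.015],"yaw": 0},
    {"xyz": [0,0,-0.045],"yaw": 0},
    {"xyz": [0,0,-0.08],"yaw": 0},
    {"xyz": [0,0,-0.11],"yaw": 0},
    {"xyz": [0,0,-0.135],"yaw": 0},
  ],
)

```text
clock: 30.65
eef_pos: [0.4595, -0.1286, 0.0614]
ee_rot: [[0.993, 0.122, -0.001], [0.122, -0.993, 0.002], [-0.001, -0.002, -1.0]]
force: [1.0, -0.5, 0.6]
grip_width: 0.0853
```

drive_tool(
  increments=[
    {"xyz": [0,0,-0.015],"yaw": 0},
    {"xyz": [0,0,-0.026],"yaw": 0},
    {"xyz": [0,0,-0.033],"yaw": 0},
    {"xyz": [0,0,-0.037],"yaw": 0},
    {"xyz": [0,0,-0.038],"yaw": 0},
  ],
)

```text
clock: 31.07
eef_pos: [0.4603, -0.1307, 0.0251]
ee_rot: [[0.993, 0.119, 0.001], [0.119, -0.993, 0.0], [0.001, -0.0, -1.0]]
force: [-0.1, -1.1, 0.4]
grip_width: 0.0849
```

drive_tool(
  increments=[
    {"xyz": [0,0,0],"yaw": 0},
    {"xyz": [0,0,0],"yaw": 0},
    {"xyz": [0,0,0],"yaw": 0},
    {"xyz": [0,0,0],"yaw": 0},
    {"xyz": [0,0,0],"yaw": 0},
  ],
  jaw=0.045,
  newtons=25,
)

```text
clock: 31.48
eef_pos: [0.4602, -0.1317, 0.0255]
ee_rot: [[0.993, 0.117, 0.001], [0.117, -0.993, -0.0], [0.001, 0.0, -1.0]]
force: [-0.2, -0.3, -0.3]
grip_width: 0.0593
```

drive_tool(
  increments=[
    {"xyz": [0,0,0],"yaw": 0},
    {"xyz": [0,0,0],"yaw": 0},
    {"xyz": [0,0,0],"yaw": 0},
    {"xyz": [0,0,0],"yaw": 0},
    {"xyz": [0,0,0],"yaw": 0},
  ],
)

```text
clock: 31.9
eef_pos: [0.4601, -0.1317, 0.0255]
ee_rot: [[0.993, 0.118, 0.001], [0.118, -0.993, -0.0], [0.0, 0.0, -1.0]]
force: [-2.1, 0.2, 5.9]
grip_width: 0.0576
```

drive_tool(
  increments=[
    {"xyz": [0,0,0.01],"yaw": 0},
    {"xyz": [0,0,0.03],"yaw": 0},
    {"xyz": [0,0,0.065],"yaw": 0},
    {"xyz": [0,0,0.1],"yaw": 0},
    {"xyz": [0,0,0.13],"yaw": 0},
  ],
)

```text
clock: 32.32
eef_pos: [0.4597, -0.131, 0.1571]
ee_rot: [[0.993, 0.118, 0.0], [0.118, -0.993, 0.001], [0.0, -0.0, -1.0]]
force: [0.9, -0.8, -0.9]
grip_width: 0.0576
```

drive_tool(
  increments=[
    {"xyz": [0.012,0.005,0.015],"yaw": 0.09},
    {"xyz": [0.025,0.011,0.02],"yaw": 0.19},
    {"xyz": [0.04,0.017,0.02],"yaw": 0.29},
    {"xyz": [0.055,0.024,0.02],"yaw": 0.39},
    {"xyz": [0.07,0.031,0.02],"yaw": 0.49},
  ],
)

```text
clock: 32.73
eef_pos: [0.5301, -0.1002, 0.1755]
ee_rot: [[0.818, 0.575, -0.0], [0.575, -0.818, -0.0], [-0.0, 0.0, -1.0]]
force: [0.3, 0.1, -1.5]
grip_width: 0.0576
```

drive_tool(
  increments=[
    {"xyz": [0.015,0.006,0],"yaw": 0.1},
    {"xyz": [0.03,0.012,0],"yaw": 0.2},
    {"xyz": [0.045,0.019,0],"yaw": 0.3},
    {"xyz": [0.06,0.025,0],"yaw": 0.4},
    {"xyz": [0.073,0.031,0],"yaw": 0.5},
  ],
)

```text
clock: 33.15
eef_pos: [0.6033, -0.0691, 0.1751]
ee_rot: [[0.442, 0.897, -0.001], [0.897, -0.442, 0.001], [0.0, -0.001, -1.0]]
force: [1.0, -0.0, -2.1]
grip_width: 0.0577
```

drive_tool(
  increments=[
    {"xyz": [0.015,0.006,0],"yaw": 0.1},
    {"xyz": [0.03,0.012,0],"yaw": 0.2},
    {"xyz": [0.045,0.019,0],"yaw": 0.3},
    {"xyz": [0.06,0.026,0],"yaw": 0.4},
    {"xyz": [0.07,0.0313,0],"yaw": 0.478},
  ],
)

```text
clock: 33.57
eef_pos: [0.6736, -0.0376, 0.1749]
ee_rot: [[-0.02, 1.0, -0.001], [1.0, 0.02, 0.001], [0.001, -0.001, -1.0]]
force: [0.2, -0.4, -1.6]
grip_width: 0.0576
```

drive_tool(
  increments=[
    {"xyz": [0,0,-0.01],"yaw": 0},
    {"xyz": [0,0,-0.035],"yaw": 0},
    {"xyz": [0,0,-0.06],"yaw": 0},
    {"xyz": [0,0,-0.08],"yaw": 0},
    {"xyz": [0,0,-0.1],"yaw": 0},
  ],
)

```text
clock: 33.98
eef_pos: [0.671, -0.0391, 0.073]
ee_rot: [[-0.013, 1.0, -0.003], [1.0, 0.013, -0.001], [-0.001, -0.003, -1.0]]
force: [0.6, -0.4, -1.0]
grip_width: 0.0575
```

drive_tool(
  increments=[
    {"xyz": [0,0,-0.015],"yaw": 0},
    {"xyz": [0,0,-0.028],"yaw": 0},
    {"xyz": [0,0,-0.036],"yaw": 0},
    {"xyz": [0,0,-0.041],"yaw": 0},
    {"xyz": [0,0,-0.042],"yaw": 0},
  ],
)

```text
clock: 34.4
eef_pos: [0.6726, -0.0382, 0.0325]
ee_rot: [[-0.015, 1.0, -0.001], [1.0, 0.015, 0.0], [0.0, -0.001, -1.0]]
force: [0.1, 0.2, -1.3]
grip_width: 0.0575
```

drive_tool(
  increments=[
    {"xyz": [0,0,-0.001],"yaw": 0},
    {"xyz": [0,0,-0.0015],"yaw": 0},
    {"xyz": [0,0,-0.0015],"yaw": 0},
    {"xyz": [0,0,-0.0015],"yaw": 0},
    {"xyz": [0,0,-0.0015],"yaw": 0},
  ],
)

```text
clock: 34.82
eef_pos: [0.6732, -0.0382, 0.0321]
ee_rot: [[-0.015, 1.0, 0.001], [1.0, 0.015, -0.0], [-0.0, 0.001, -1.0]]
force: [-0.0, 0.5, -0.3]
grip_width: 0.0575
```

drive_tool(
  increments=[
    {"xyz": [0,0,0],"yaw": 0},
    {"xyz": [0,0,0],"yaw": 0},
    {"xyz": [0,0,0],"yaw": 0},
    {"xyz": [0,0,0],"yaw": 0},
    {"xyz": [0,0,0],"yaw": 0},
  ],
  jaw=0.085,
)

```text
clock: 35.23
eef_pos: [0.673, -0.0381, 0.0317]
ee_rot: [[-0.015, 1.0, 0.0], [1.0, 0.015, 0.0], [0.0, 0.0, -1.0]]
force: [0.1, -0.2, 0.8]
grip_width: 0.0809
```

drive_tool(
  increments=[
    {"xyz": [0,0,0.015],"yaw": 0},
    {"xyz": [0,0,0.045],"yaw": 0},
    {"xyz": [0,0,0.085],"yaw": 0},
    {"xyz": [0,0,0.12],"yaw": 0},
    {"xyz": [0,0,0.15],"yaw": 0},
  ],
)

```text
clock: 35.65
eef_pos: [0.6735, -0.0375, 0.1856]
ee_rot: [[-0.016, 1.0, 0.003], [1.0, 0.016, 0.001], [0.0, 0.003, -1.0]]
force: [0.9, -0.7, 0.1]
grip_width: 0.0851
```

drive_tool(
  increments=[
    {"xyz": [-0.012,-0.01,0.01],"yaw": -0.09},
    {"xyz": [-0.025,-0.022,0.01],"yaw": -0.19},
    {"xyz": [-0.039,-0.034,0.01],"yaw": -0.29},
    {"xyz": [-0.053,-0.046,0.01],"yaw": -0.39},
    {"xyz": [-0.067,-0.059,0.01],"yaw": -0.49},
  ],
)

```text
clock: 36.07
eef_pos: [0.6053, -0.0971, 0.193]
ee_rot: [[0.461, 0.888, 0.001], [0.888, -0.461, -0.0], [0.001, 0.001, -1.0]]
force: [0.5, 0.0, -0.0]
grip_width: 0.0847
```

drive_tool(
  increments=[
    {"xyz": [-0.014,-0.012,0],"yaw": -0.1},
    {"xyz": [-0.028,-0.024,0],"yaw": -0.2},
    {"xyz": [-0.042,-0.036,0],"yaw": -0.3},
    {"xyz": [-0.056,-0.048,0],"yaw": -0.4},
    {"xyz": [-0.07,-0.06,0],"yaw": -0.5},
  ],
)

```text
clock: 36.48
eef_pos: [0.5354, -0.1572, 0.1928]
ee_rot: [[0.83, 0.558, 0.001], [0.558, -0.83, -0.0], [0.001, 0.001, -1.0]]
force: [-0.1, -0.7, 0.7]
grip_width: 0.085
```

drive_tool(
  increments=[
    {"xyz": [-0.015,-0.013,0],"yaw": -0.11},
    {"xyz": [-0.03,-0.026,0],"yaw": -0.22},
    {"xyz": [-0.045,-0.04,0],"yaw": -0.33},
    {"xyz": [-0.059,-0.052,0],"yaw": -0.43},
    {"xyz": [-0.066,-0.0585,0],"yaw": -0.478},
  ],
)

```text
clock: 36.9
eef_pos: [0.4683, -0.2171, 0.1926]
ee_rot: [[0.994, 0.112, -0.0], [0.112, -0.994, -0.002], [-0.0, 0.001, -1.0]]
force: [0.3, -0.3, -0.6]
grip_width: 0.085
```

drive_tool(
  increments=[
    {"xyz": [0,0,0],"yaw": 0},
    {"xyz": [0,0,0],"yaw": 0},
    {"xyz": [0,0,0],"yaw": 0},
    {"xyz": [0,0,0],"yaw": 0},
    {"xyz": [0,0,0],"yaw": 0},
  ],
)

```text
clock: 37.32
eef_pos: [0.4707, -0.2147, 0.1916]
ee_rot: [[0.993, 0.12, 0.0], [0.12, -0.993, 0.001], [0.001, -0.001, -1.0]]
force: [-0.5, -0.4, 0.7]
grip_width: 0.0853
```

Run:
```python
from h import *
s=state(); print(s["eef_pos"],s["ee_rot"][:,0],s["q"].round(2))
b=snap("scene","s8.png"); a=cv2.resize(b[190:290,270:470],(800,400),interpolation=cv2.INTER_CUBIC)
cv2.imwrite("pics/s8c.png",cv2.cvtColor(a,cv2.COLOR_RGB2BGR))
```

```text
[ 0.47068582 -0.2146718   0.19159113] [9.92753449e-01 1.20167675e-01 5.65537296e-04] [ 0.82  0.3  -0.57  1.91  0.19  0.98  0.29]
```

View pics/s8c.png

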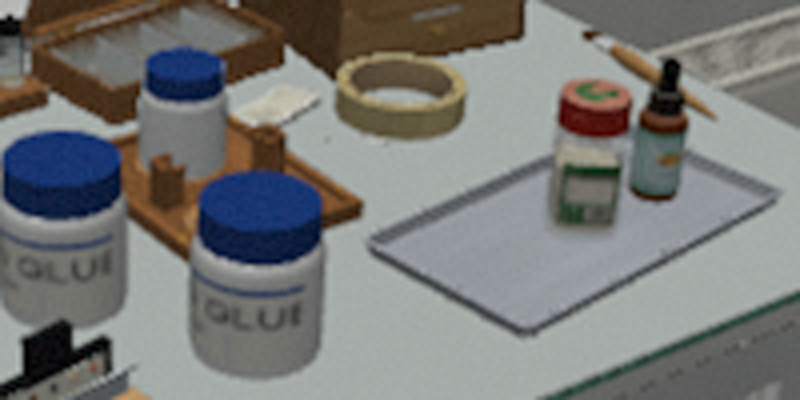

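The pot is back upright on the rear spot. Next, the shaker.

drive_tool(
  increments=[
    {"xyz": [0,0,-0.015],"yaw": 0},
    {"xyz": [0,0,-0.04],"yaw": 0},
    {"xyz": [0,0,-0.07],"yaw": 0},
    {"xyz": [0,0,-0.095],"yaw": 0},
    {"xyz": [0,0,-0.115],"yaw": 0},
  ],
  jaw=0.068,
)

```text
clock: 37.78
eef_pos: [0.4694, -0.215, 0.0746]
ee_rot: [[0.993, 0.119, -0.001], [0.119, -0.993, 0.001], [-0.001, -0.001, -1.0]]
force: [0.2, -0.8, 0.4]
grip_width: 0.0693
```

drive_tool(
  increments=[
    {"xyz": [0,0,-0.012],"yaw": 0},
    {"xyz": [0,0,-0.02],"yaw": 0},
    {"xyz": [0,0,-0.024],"yaw": 0},
    {"xyz": [0,0,-0.0265],"yaw": 0},
    {"xyz": [0,0,-0.0265],"yaw": 0},
  ],
)

```text
clock: 38.2
eef_pos: [0.4704, -0.2157, 0.0505]
ee_rot: [[0.993, 0.118, 0.001], [0.118, -0.993, -0.0], [0.001, 0.0, -1.0]]
force: [-0.7, -0.4, -0.2]
grip_width: 0.0683
```

drive_tool(
  increments=[
    {"xyz": [0,0,0],"yaw": 0},
    {"xyz": [0,0,0],"yaw": 0},
    {"xyz": [0,0,0],"yaw": 0},
    {"xyz": [0,0,0],"yaw": 0},
    {"xyz": [0,0,0],"yaw": 0},
  ],
  jaw=0.035,
  newtons=32,
)

```text
clock: 38.62
eef_pos: [0.4706, -0.2159, 0.0508]
ee_rot: [[0.993, 0.118, 0.002], [0.118, -0.993, -0.001], [0.002, 0.001, -1.0]]
force: [0.3, 0.1, 2.4]
grip_width: 0.0528
```

drive_tool(
  increments=[
    {"xyz": [0,0,0],"yaw": 0},
    {"xyz": [0,0,0],"yaw": 0},
    {"xyz": [0,0,0],"yaw": 0},
    {"xyz": [0,0,0],"yaw": 0},
    {"xyz": [0,0,0],"yaw": 0},
  ],
)

```text
clock: 39.03
eef_pos: [0.4706, -0.2159, 0.0507]
ee_rot: [[0.993, 0.118, 0.002], [0.118, -0.993, -0.001], [0.001, 0.001, -1.0]]
force: [0.7, -0.8, 5.5]
grip_width: 0.0526
```

Run:
```python
from h import *
s=state(); print(s["eef_pos"],s["ee_rot"][:,0],s["force"],s["ft_torque"],s["grip_width"])
```

```text
[ 0.47064403 -0.21588515  0.05070182] [0.9930392  0.11777572 0.0014266 ] [ 0.65047016 -0.84829646  5.45954319] [ 0.03499227 -0.10146208 -0.016234  ] 0.05255702175452164
```

drive_tool(
  increments=[
    {"xyz": [0,0,0.01],"yaw": 0},
    {"xyz": [0,0,0.035],"yaw": 0},
    {"xyz": [0,0,0.07],"yaw": 0},
    {"xyz": [0,0,0.105],"yaw": 0},
    {"xyz": [0,0,0.135],"yaw": 0},
  ],
)

```text
clock: 39.45
eef_pos: [0.4692, -0.2152, 0.1869]
ee_rot: [[0.993, 0.118, -0.001], [0.118, -0.993, 0.001], [-0.001, -0.001, -1.0]]
force: [0.0, -0.7, -1.3]
grip_width: 0.053
```

drive_tool(
  increments=[
    {"xyz": [0.008,0.013,0],"yaw": 0.03},
    {"xyz": [0.02,0.033,0],"yaw": 0.07},
    {"xyz": [0.034,0.056,0],"yaw": 0.12},
    {"xyz": [0.048,0.079,0],"yaw": 0.17},
    {"xyz": [0.062,0.102,0],"yaw": 0.21},
  ],
)

```text
clock: 39.87
eef_pos: [0.5313, -0.1123, 0.1844]
ee_rot: [[0.946, 0.324, -0.002], [0.324, -0.946, 0.0], [-0.002, -0.001, -1.0]]
force: [-0.2, -0.3, -0.3]
grip_width: 0.0533
```

drive_tool(
  increments=[
    {"xyz": [0.015,0.025,0],"yaw": 0.05},
    {"xyz": [0.03,0.05,0],"yaw": 0.1},
    {"xyz": [0.045,0.074,0],"yaw": 0.15},
    {"xyz": [0.056,0.092,0],"yaw": 0.19},
    {"xyz": [0.0605,0.1,0],"yaw": 0.208},
  ],
)

```text
clock: 40.28
eef_pos: [0.5926, -0.0094, 0.1844]
ee_rot: [[0.856, 0.516, -0.001], [0.516, -0.856, 0.003], [0.0, -0.003, -1.0]]
force: [0.1, -0.3, -1.2]
grip_width: 0.053
```

drive_tool(
  increments=[
    {"xyz": [0,0,-0.01],"yaw": 0},
    {"xyz": [0,0,-0.035],"yaw": 0},
    {"xyz": [0,0,-0.06],"yaw": 0},
    {"xyz": [0,0,-0.08],"yaw": 0},
    {"xyz": [0,0,-0.1],"yaw": 0},
  ],
)

```text
clock: 40.7
eef_pos: [0.5903, -0.0163, 0.0826]
ee_rot: [[0.861, 0.508, -0.003], [0.508, -0.861, -0.002], [-0.004, -0.0, -1.0]]
force: [0.2, 0.1, -1.0]
grip_width: 0.0526
```

drive_tool(
  increments=[
    {"xyz": [0,0,-0.01],"yaw": 0},
    {"xyz": [0,0,-0.018],"yaw": 0},
    {"xyz": [0,0,-0.023],"yaw": 0},
    {"xyz": [0,0,-0.026],"yaw": 0},
    {"xyz": [0,0,-0.0275],"yaw": 0},
  ],
)

```text
clock: 41.12
eef_pos: [0.5927, -0.0139, 0.0578]
ee_rot: [[0.86, 0.51, 0.001], [0.51, -0.86, -0.0], [0.001, 0.001, -1.0]]
force: [0.4, -0.4, -2.2]
grip_width: 0.0527
```

drive_tool(
  increments=[
    {"xyz": [0,0,-0.0005],"yaw": 0},
    {"xyz": [0,0,-0.001],"yaw": 0},
    {"xyz": [0,0,-0.001],"yaw": 0},
    {"xyz": [0,0,-0.001],"yaw": 0},
    {"xyz": [0,0,-0.001],"yaw": 0},
  ],
)

```text
clock: 41.53
eef_pos: [0.5926, -0.0136, 0.0569]
ee_rot: [[0.86, 0.511, 0.001], [0.511, -0.86, -0.0], [0.001, 0.0, -1.0]]
force: [0.8, 0.4, -1.0]
grip_width: 0.0531
```

drive_tool(
  increments=[
    {"xyz": [0,0,-0.0005],"yaw": 0},
    {"xyz": [0,0,-0.001],"yaw": 0},
    {"xyz": [0,0,-0.001],"yaw": 0},
    {"xyz": [0,0,-0.001],"yaw": 0},
    {"xyz": [0,0,-0.001],"yaw": 0},
  ],
)

```text
clock: 41.95
eef_pos: [0.5927, -0.0136, 0.0567]
ee_rot: [[0.86, 0.511, 0.001], [0.511, -0.86, -0.001], [0.0, 0.001, -1.0]]
force: [-2.0, 0.0, 5.9]
grip_width: 0.053
```

drive_tool(
  increments=[
    {"xyz": [0,0,0],"yaw": 0},
    {"xyz": [0,0,0],"yaw": 0},
    {"xyz": [0,0,0],"yaw": 0},
    {"xyz": [0,0,0],"yaw": 0},
    {"xyz": [0,0,0],"yaw": 0},
  ],
  jaw=0.068,
)

```text
clock: 42.37
eef_pos: [0.5923, -0.0137, 0.0554]
ee_rot: [[0.86, 0.511, -0.0], [0.511, -0.86, 0.0], [-0.0, -0.0, -1.0]]
force: [-0.2, -0.3, 0.6]
grip_width: 0.0677
```

drive_tool(
  increments=[
    {"xyz": [0,0,0.015],"yaw": 0},
    {"xyz": [0,0,0.045],"yaw": 0},
    {"xyz": [0,0,0.08],"yaw": 0},
    {"xyz": [0,0,0.11],"yaw": 0},
    {"xyz": [0,0,0.135],"yaw": 0},
  ],
)

```text
clock: 42.78
eef_pos: [0.5929, -0.0133, 0.1929]
ee_rot: [[0.86, 0.511, 0.002], [0.511, -0.86, 0.0], [0.002, 0.001, -1.0]]
force: [-0.2, -0.7, -1.2]
grip_width: 0.068
```

drive_tool(
  increments=[
    {"xyz": [-0.01,-0.025,0],"yaw": -0.04},
    {"xyz": [-0.023,-0.056,0],"yaw": -0.09},
    {"xyz": [-0.036,-0.089,0],"yaw": -0.14},
    {"xyz": [-0.049,-0.121,0],"yaw": -0.18},
    {"xyz": [-0.062,-0.154,0],"yaw": -0.23},
  ],
)

```text
clock: 43.2
eef_pos: [0.5296, -0.1688, 0.1906]
ee_rot: [[0.954, 0.3, 0.0], [0.3, -0.954, -0.0], [0.0, 0.0, -1.0]]
force: [-0.4, -0.2, -0.7]
grip_width: 0.0678
```

drive_tool(
  increments=[
    {"xyz": [-0.013,-0.033,0],"yaw": -0.05},
    {"xyz": [-0.026,-0.065,0],"yaw": -0.1},
    {"xyz": [-0.038,-0.095,0],"yaw": -0.14},
    {"xyz": [-0.047,-0.118,0],"yaw": -0.18},
    {"xyz": [-0.052,-0.127,0],"yaw": -0.188},
  ],
)

```text
clock: 43.62
eef_pos: [0.4762, -0.2991, 0.1902]
ee_rot: [[0.994, 0.111, -0.001], [0.111, -0.994, -0.002], [-0.001, 0.002, -1.0]]
force: [-1.3, -0.5, -0.9]
grip_width: 0.0681
```

drive_tool(
  increments=[
    {"xyz": [0,0,0],"yaw": 0},
    {"xyz": [0,0,0],"yaw": 0},
    {"xyz": [0,0,0],"yaw": 0},
    {"xyz": [0,0,0],"yaw": 0},
    {"xyz": [0,0,0],"yaw": 0},
  ],
)

```text
clock: 44.03
eef_pos: [0.4793, -0.2928, 0.1907]
ee_rot: [[0.993, 0.121, 0.0], [0.121, -0.993, 0.001], [0.001, -0.0, -1.0]]
force: [-1.0, -0.6, -0.5]
grip_width: 0.0678
```

Run:
```python
from h import *
s=state(); print(s["eef_pos"],s["ee_rot"][:,0])
b=snap("scene","s9.png"); a=cv2.resize(b[180:280,270:470],(800,400),interpolation=cv2.INTER_CUBIC)
cv2.imwrite("pics/s9c.png",cv2.cvtColor(a,cv2.COLOR_RGB2BGR))
```

```text
[ 0.47930215 -0.29281727  0.19068674] [9.92635516e-01 1.21138140e-01 5.32709489e-04]
```

View pics/s9c.png

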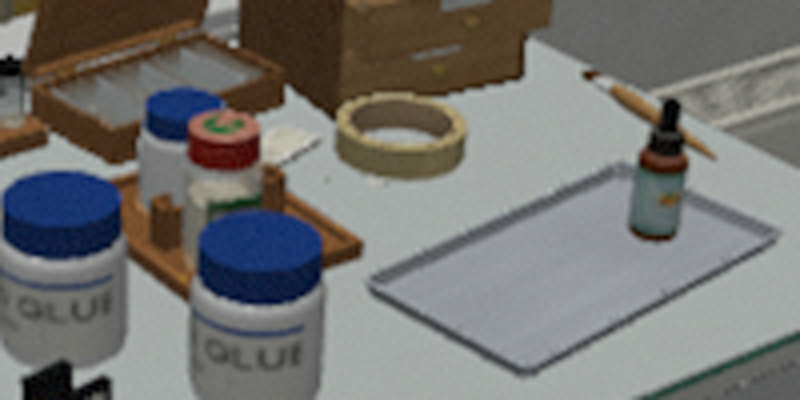

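The shaker stands upright on its front spot. Last is the bottle.

drive_tool(
  increments=[
    {"xyz": [0,-0.0005,-0.015],"yaw": 0},
    {"xyz": [0,-0.0005,-0.04],"yaw": 0},
    {"xyz": [0,-0.0005,-0.07],"yaw": 0},
    {"xyz": [0,-0.0005,-0.095],"yaw": 0},
    {"xyz": [0,-0.0005,-0.115],"yaw": 0},
  ],
  jaw=0.06,
)

```text
clock: 44.5
eef_pos: [0.4779, -0.2941, 0.0737]
ee_rot: [[0.993, 0.119, -0.001], [0.119, -0.993, 0.001], [-0.001, -0.001, -1.0]]
force: [0.1, -0.4, -0.3]
grip_width: 0.06
```

drive_tool(
  increments=[
    {"xyz": [0,0,-0.012],"yaw": 0},
    {"xyz": [0,0,-0.021],"yaw": 0},
    {"xyz": [0,0,-0.026],"yaw": 0},
    {"xyz": [0,0,-0.029],"yaw": 0},
    {"xyz": [0,0,-0.0295],"yaw": 0},
  ],
)

```text
clock: 44.92
eef_pos: [0.4789, -0.2953, 0.0464]
ee_rot: [[0.993, 0.118, 0.001], [0.118, -0.993, -0.0], [0.001, 0.0, -1.0]]
force: [-0.5, 0.8, 0.1]
grip_width: 0.0604
```

drive_tool(
  increments=[
    {"xyz": [0,0,0],"yaw": 0},
    {"xyz": [0,0,0],"yaw": 0},
    {"xyz": [0,0,0],"yaw": 0},
    {"xyz": [0,0,0],"yaw": 0},
    {"xyz": [0,0,0],"yaw": 0},
  ],
  jaw=0.02,
  newtons=20,
)

```text
clock: 45.33
eef_pos: [0.4785, -0.2953, 0.0465]
ee_rot: [[0.993, 0.118, 0.001], [0.118, -0.993, -0.0], [0.001, 0.0, -1.0]]
force: [-0.1, -0.5, -0.2]
grip_width: 0.0341
```

drive_tool(
  increments=[
    {"xyz": [0,0,0],"yaw": 0},
    {"xyz": [0,0,0],"yaw": 0},
    {"xyz": [0,0,0],"yaw": 0},
    {"xyz": [0,0,0],"yaw": 0},
    {"xyz": [0,0,0],"yaw": 0},
  ],
)

```text
clock: 45.75
eef_pos: [0.4786, -0.2953, 0.0463]
ee_rot: [[0.993, 0.118, 0.001], [0.118, -0.993, -0.0], [0.0, 0.0, -1.0]]
force: [0.4, 0.3, 2.5]
grip_width: 0.0316
```

Run:
```python
from h import *
s=state(); print(s["eef_pos"],s["ee_rot"][:,0],s["force"],s["grip_width"])
```

```text
[ 0.47862946 -0.29527726  0.04632538] [9.93040096e-01 1.17775717e-01 4.98467260e-04] [0.432813   0.25933173 2.51652755] 0.031615296619535715
```

drive_tool(
  increments=[
    {"xyz": [0,0,0.01],"yaw": 0},
    {"xyz": [0,0,0.035],"yaw": 0},
    {"xyz": [0,0,0.07],"yaw": 0},
    {"xyz": [0,0,0.11],"yaw": 0},
    {"xyz": [0,0,0.145],"yaw": 0},
  ],
)

```text
clock: 46.17
eef_pos: [0.4781, -0.2947, 0.1933]
ee_rot: [[0.993, 0.118, 0.0], [0.118, -0.993, 0.0], [0.0, -0.0, -1.0]]
force: [1.0, -0.0, -0.4]
grip_width: 0.0317
```

drive_tool(
  increments=[
    {"xyz": [0.01,0.02,0],"yaw": -0.05},
    {"xyz": [0.022,0.045,0],"yaw": -0.12},
    {"xyz": [0.035,0.072,0],"yaw": -0.19},
    {"xyz": [0.048,0.1,0],"yaw": -0.26},
    {"xyz": [0.062,0.128,0],"yaw": -0.34},
  ],
)

```text
clock: 46.58
eef_pos: [0.5401, -0.166, 0.1915]
ee_rot: [[0.975, -0.224, -0.0], [-0.224, -0.975, -0.0], [-0.0, 0.0, -1.0]]
force: [-0.3, -0.3, -1.9]
grip_width: 0.0315
```

drive_tool(
  increments=[
    {"xyz": [0.014,0.028,0],"yaw": -0.07},
    {"xyz": [0.027,0.055,0],"yaw": -0.14},
    {"xyz": [0.038,0.078,0],"yaw": -0.21},
    {"xyz": [0.047,0.096,0],"yaw": -0.26},
    {"xyz": [0.0512,0.1028,0],"yaw": -0.289},
  ],
)

```text
clock: 47.0
eef_pos: [0.5922, -0.0597, 0.1915]
ee_rot: [[0.874, -0.486, 0.001], [-0.486, -0.874, 0.002], [-0.001, -0.002, -1.0]]
force: [0.7, -0.1, -0.3]
grip_width: 0.0319
```

drive_tool(
  increments=[
    {"xyz": [0,0,-0.01],"yaw": 0},
    {"xyz": [0,0,-0.03],"yaw": 0},
    {"xyz": [0,0,-0.055],"yaw": 0},
    {"xyz": [0,0,-0.075],"yaw": 0},
    {"xyz": [0,0,-0.09],"yaw": 0},
  ],
)

```text
clock: 47.42
eef_pos: [0.5894, -0.0659, 0.0984]
ee_rot: [[0.872, -0.489, -0.004], [-0.489, -0.872, -0.001], [-0.003, 0.002, -1.0]]
force: [-0.4, 0.5, -0.2]
grip_width: 0.0317
```

drive_tool(
  increments=[
    {"xyz": [0,0,-0.015],"yaw": 0},
    {"xyz": [0,0,-0.03],"yaw": 0},
    {"xyz": [0,0,-0.04],"yaw": 0},
    {"xyz": [0,0,-0.045],"yaw": 0},
    {"xyz": [0,0,-0.047],"yaw": 0},
  ],
)

```text
clock: 47.83
eef_pos: [0.5906, -0.0651, 0.053]
ee_rot: [[0.872, -0.489, -0.002], [-0.489, -0.872, -0.0], [-0.002, 0.001, -1.0]]
force: [-0.0, -0.7, -0.8]
grip_width: 0.0318
```

drive_tool(
  increments=[
    {"xyz": [0,0,-0.001],"yaw": 0},
    {"xyz": [0,0,-0.002],"yaw": 0},
    {"xyz": [0,0,-0.002],"yaw": 0},
    {"xyz": [0,0,-0.002],"yaw": 0},
    {"xyz": [0,0,-0.002],"yaw": 0},
  ],
)

```text
clock: 48.25
eef_pos: [0.5919, -0.0643, 0.0526]
ee_rot: [[0.872, -0.489, 0.001], [-0.489, -0.872, -0.0], [0.001, -0.0, -1.0]]
force: [-0.1, 0.5, -0.3]
grip_width: 0.0315
```

drive_tool(
  increments=[
    {"xyz": [0,0,-0.0005],"yaw": 0},
    {"xyz": [0,0,-0.001],"yaw": 0},
    {"xyz": [0,0,-0.001],"yaw": 0},
    {"xyz": [0,0,-0.001],"yaw": 0},
    {"xyz": [0,0,-0.001],"yaw": 0},
  ],
)

```text
clock: 48.67
eef_pos: [0.5922, -0.0643, 0.0523]
ee_rot: [[0.872, -0.489, 0.001], [-0.489, -0.872, -0.0], [0.001, -0.0, -1.0]]
force: [-0.9, -0.4, 5.1]
grip_width: 0.0313
```

drive_tool(
  increments=[
    {"xyz": [0,0,0],"yaw": 0},
    {"xyz": [0,0,0],"yaw": 0},
    {"xyz": [0,0,0],"yaw": 0},
    {"xyz": [0,0,0],"yaw": 0},
    {"xyz": [0,0,0],"yaw": 0},
  ],
  jaw=0.058,
)

```text
clock: 49.08
eef_pos: [0.5915, -0.0643, 0.0509]
ee_rot: [[0.872, -0.489, -0.0], [-0.489, -0.872, 0.0], [-0.0, 0.0, -1.0]]
force: [-0.0, 0.5, 1.2]
grip_width: 0.0543
```

drive_tool(
  increments=[
    {"xyz": [0,0,0.015],"yaw": 0},
    {"xyz": [0,0,0.045],"yaw": 0},
    {"xyz": [0,0,0.08],"yaw": 0},
    {"xyz": [0,0,0.12],"yaw": 0},
    {"xyz": [0,0,0.15],"yaw": 0},
  ],
)

```text
clock: 49.5
eef_pos: [0.5922, -0.0641, 0.2039]
ee_rot: [[0.872, -0.489, 0.002], [-0.489, -0.872, 0.0], [0.002, -0.001, -1.0]]
force: [0.9, 0.2, -0.5]
grip_width: 0.0579
```

drive_tool(
  increments=[
    {"xyz": [-0.01,-0.025,0.01],"yaw": 0},
    {"xyz": [-0.025,-0.06,0.03],"yaw": 0},
    {"xyz": [-0.04,-0.095,0.04],"yaw": 0},
    {"xyz": [-0.055,-0.13,0.04],"yaw": 0},
    {"xyz": [-0.07,-0.165,0.04],"yaw": 0},
  ],
)

```text
clock: 49.92
eef_pos: [0.5211, -0.2309, 0.2422]
ee_rot: [[0.872, -0.489, 0.002], [-0.489, -0.872, -0.001], [0.002, 0.0, -1.0]]
force: [-0.5, -0.3, -1.1]
grip_width: 0.0578
```

drive_tool(
  increments=[
    {"xyz": [-0.015,-0.03,0],"yaw": 0},
    {"xyz": [-0.03,-0.06,0],"yaw": 0},
    {"xyz": [-0.04,-0.08,0],"yaw": 0},
    {"xyz": [-0.045,-0.1,0],"yaw": 0},
    {"xyz": [-0.05,-0.12,0],"yaw": 0},
  ],
)

```text
clock: 50.33
eef_pos: [0.4706, -0.3507, 0.241]
ee_rot: [[0.872, -0.49, -0.0], [-0.49, -0.872, -0.0], [-0.0, 0.0, -1.0]]
force: [0.4, 0.1, -0.2]
grip_width: 0.0581
```

Run:
```python
from h import *
s=state(); print(s["eef_pos"])
b=snap("scene","s10.png"); t=snap("top","t10.png"); t0=cv2.cvtColor(cv2.imread("pics/top0.png"),cv2.COLOR_BGR2RGB)
o=np.zeros((600,800,3),np.uint8)
o[:300,:400]=cv2.resize(t0[145:235,295:415],(400,300),interpolation=cv2.INTER_CUBIC)
o[:300,400:]=cv2.resize(t[145:235,295:415],(400,300),interpolation=cv2.INTER_CUBIC)
o[300:,:400]=cv2.resize(t[235:325,185:305],(400,300),interpolation=cv2.INTER_CUBIC)
o[300:,400:]=cv2.resize(b[190:265,280:380],(400,300),interpolation=cv2.INTER_CUBIC)
cv2.imwrite("pics/m10.png",cv2.cvtColor(o,cv2.COLOR_RGB2BGR))
```

```text
[ 0.47055236 -0.35065632  0.24100716]
```

View pics/m10.png

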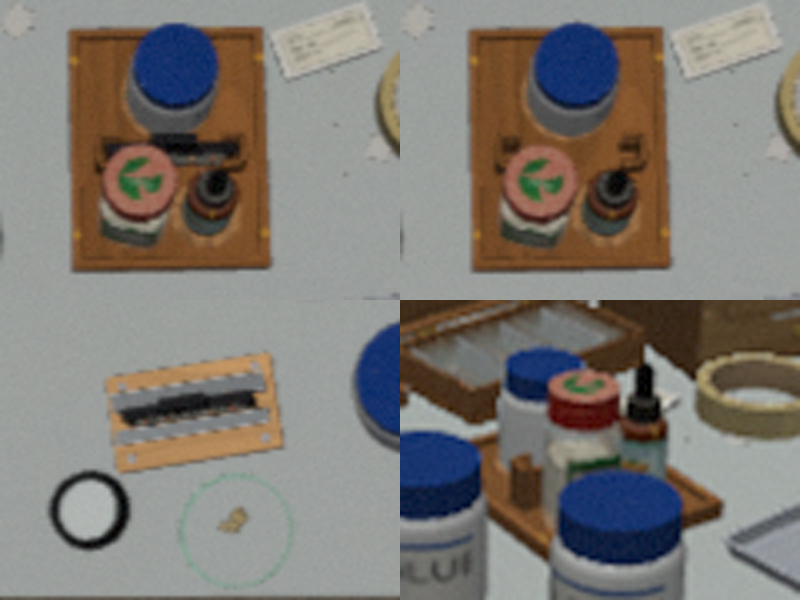

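Before and after agree to about 1 px. The containers are at the same pixels, the plate sits in the channel, and the dish and loupe are unmoved. I'm handing the job in.

drive_tool(
  increments=[
    {"xyz": [0,0,0],"yaw": 0},
    {"xyz": [0,0,0],"yaw": 0},
    {"xyz": [0,0,0],"yaw": 0},
    {"xyz": [0,0,0],"yaw": 0},
    {"xyz": [0,0,0],"yaw": 0},
  ],
)

```text
clock: 50.85
eef_pos: [0.4721, -0.3484, 0.2412]
ee_rot: [[0.873, -0.488, 0.0], [-0.488, -0.873, 0.0], [0.0, -0.0, -1.0]]
force: [0.1, -0.0, -0.4]
grip_width: 0.0579
```

```bash
python3 -c "
from cell import *
print(finish_job())"
```

```text
the job is handed in; nothing more can be done
None
```

The seed reference plate stands in the slot of the display stand, and all three containers are back upright on their own spots. I handed the job in at about 51 s of the 152 s allowed; the hand-in reports no verdict.

- **Moves:** I moved the bottle, jar and pot to the tray and lowered the plate into the stand's slot. Then I put back the pot, the jar and the bottle, in that order.
- **Last checks:** The top view before and after shows the containers within about 1 px (about 2 mm) of where they started, upright in the scene view too. The plate is down in the channel, its lower edge having met the foot at the expected height. The dish and loupe look unmoved to the eye, and the gripper is clear of everything.
- **Did not agree:**
  - The shaker's grip read 53 mm against its stated 47 mm, in both grasps and after I had opened and regripped 6 mm higher. I did not find out why, but it lifted nearly upright and stood upright when released.
  - The top and wrist cameras differed by 3–6 mm in x. I set the containers back at the arm positions recorded when I first gripped them, so this did not affect the placing.

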